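# Load the light-calibration box and set its filter slide

## Robot

A 6-joint arm with a two-finger parallel gripper is mounted at the origin on a cart in front of the work surface, level with it; the furniture and walls round the work are solid. World frame = base frame: x ahead of the robot, y to its left, z up, the work surface at z = 0. Lengths are in m, angles in rad, forces in N, time in s.
With the tool pointing down it reaches from about 0.225 to 0.875 m from the base axis. Payload 3.4 kg.
Tool frame: the origin (TCP) lies midway between the tips of the shut fingers; the grasp point (between the pads) lies r.grip_depth behind it (r.grip_depth is the distance from the TCP to the grasp point, in m); z points along the fingers, y is the line along which they close (so a half turn about z gives the same grasp; the last joint's range is limited). The gripper opens to 85 mm and grips with 20 to 120 N. Pads are 22 mm wide; open, the fingers measure 114 mm over their backs; the gripper's body (76 mm by 85 mm) begins 54 mm behind the grasp point. The pads swing forward as they close: fully open they stand 13 mm farther back than shut.
Start: joints at [1.032, 0.276, 1.505, -0, 1.361, -0.121], TCP at [0.233, 0.526, 0.231] pointing down, gripper open.
Joint ranges: [-2.89, 2.89], [-0.75, 2.08], [0.22, 2.7], [-1.18, 4.32], [0.11, 2.71], [-2.7, 2.7]. Speed limits (rad/s): [2.57, 2.57, 3.14, 3.14, 3.14, 3.14].

## Interface

Orientations are given as a unit quaternion [w, x, y, z].
In Python, from workcell import r, eyes gives the robot as it stands.
- The arm moves only by the shell command python3 -m jog 'ROWS'. ROWS is JSON, a list of rows, each a list of 7 numbers: the finger opening in cm, from 0 to 8.54, then the shift along the tool's x, y, z in cm, then the turn, a rotation vector about the tool's x, y, z in rad. In form: [[hand, x, y, z, ax, ay, az], ...]. A call has 1 to 8 rows; each row is the pose to reach, as a shift and turn from the pose commanded when the call began, along the tool's axes at that moment; what a row does not reach only later rows make up. A row lasts 1/12 s, in which the tool goes at most 41.7 mm and 7.16 degrees, less where a joint would pass 70% of its speed; a pose out of reach is approached as far as the arm can. A call with a gripper value outside its range is refused whole. The fingers move at their own pace and stop on an object; the grip force is fixed at half the most. Time passes only in rows, so rows that repeat a pose let the fingers close. It gives the time, the measured TCP pose, the force, the opening and the grip force at its end, in the units of the state.
- r.observe(): the state, without advancing time (a new reading comes with each control period).
- eyes.camera(name): name is "side" or "top" or "wrist"; returns the picture (384x512x3 uint8, blue, green, red); there is no depth.
- eyes.get_calibration(name): a dict with "fx", "fy", "cx", "cy" (pixels), "eye" and "orientation" of the camera in the world. Camera axes: x right, y down, z forward; pixel columns grow to the right and rows downward; lengths in m; the calibration is good to about 2 mm. A picture is of the moment at which its call begins: read the wrist's pose just before it. get_calibration takes no time and is no camera call; for the wrist camera it gives the pose at the moment of the call.
- r.sign_off(): hands the job in; it is judged then, once.
The state is a dict: "time": time; "q": joint angles; "dq": joint speeds; "joint_torque": joint torques, N m; "ee_pos": TCP position; "eef_rot": TCP orientation; "ft_force": force on the tool from outside, world axes, zero at the start; "wrist_torque": the same for the moment, N m; "gripper_width": finger opening in m; "gripper_force": force on a finger pad.
Only numpy, scipy, OpenCV 4.12 (cv2) and the standard library are available. Lean on these libraries where they do the work, as an engineer would, in place of code of your own. Each camera call takes 0.05 s, during which the arm holds its last target. There are 200 camera calls.

## Task

Get the light-calibration box ready for a run with every round board module that waits on the grey foam pad: clear the brush off the box onto the bench, and slide the red filter tab to its dark stop (black dot, nearest you), which it must not leave while the cover is open; then slide the cover fully back and stand all the modules flat and side by side on the chamber floor. Slide the cover fully shut over them, and only then click the filter tab to the amber stop (orange dot, the middle one), and let go; leave the other things on the bench as they are.

Things in the scene. Friction and masses are not known exactly. Their poses are not given: they have to be found in the camera images.
- calibrator: low grey light-calibration box, fixed, 254 x 445 x 71 mm. Origin on the bench under its chamber's centre; x away from the robot, y left, z up. Along y: lamp head -180 to -83 mm (top 71 mm up), open-topped chamber -83 to +83, solid deck +83 to +262 (top 58 mm up) over which the cover runs back. Groove lips 71 mm high on both long sides leave a mouth x -112 to +112 mm
- chamber_floor (a point): centre of the chamber's flat black floor, 14 mm above the bench; axes as the box's. Chamber: 240 mm (x; 224 between the lips above) by 166 mm (y), 48 mm deep below the cover: room for four modules side by side, two in x by two in y
- cover (a joint): travel of the sliding cover in m along the box's +y: 0 fully shut, 0.172 fully open, where the chamber is wholly clear. It stays where it is left; friction a few newtons.
- cover_grip (a point): middle of the top edge of the black grip bar on the cover, which moves with the cover. The bar is 70 mm long (along the box's x), 10 mm thick (along y) and stands 27 mm above the cover, whose top is 66.5 mm above the bench.
- slide (a joint): filter slide, m along the box's +x from its dark end; clicks into three sprung stops: 0 dark (black dot, nearest the robot), 0.030 amber (orange dot, middle), 0.060 clear (white dot, far end). 3 to 6 N carry it over the hump between stops; let go near a stop, it draws itself in. At the start it stands on, or is settling into, amber or clear
- slide_grip (a point): middle of the top edge of the filter slide's red grip tab (moves with the slide), 105 mm above the bench. The tab is 10 mm thick (along the box's x, its travel), 28 mm wide (along y) and stands 31 mm above the lamp head's top
- foam_pad: thin grey foam pad, 250 by 250 by 3 mm, lying on the bench on the robot's right; the modules wait on it. Origin: centre of its underside.
- brush: black hand brush, 130 mm long, 24 mm wide and 9 mm thick, lying on the box's deck (58 mm up, 224 mm between the lips) across the cover's path. Origin: centre of its underside; its y runs along its length, z up. Grip it across its width near the middle
- module_a: round module, a low stack of green round boards, 67 mm in diameter and about 28 mm high, standing flat on the foam pad. Origin: centre of its underside, z up. Rigid; may be gripped firmly across the discs. May be absent.
- module_b: round module, a low stack of green round boards, 67 mm in diameter and about 39 mm high, standing flat on the foam pad. Origin: centre of its underside, z up. Rigid; may be gripped firmly across the discs. May be absent.
- module_c: round module, a low stack of green round boards, 67 mm in diameter and about 23 mm high, standing flat on the foam pad. Origin: centre of its underside, z up. Rigid; may be gripped firmly across the discs. May be absent.
- module_d: round module, a low stack of green round boards, 67 mm in diameter and about 33 mm high, standing flat on the foam pad. Origin: centre of its underside, z up. Rigid; may be gripped firmly across the discs. May be absent.
- loupe: black eye loupe, 38 mm across, 36 mm high; not part of the job, leave it where it is. Origin: centre of its underside.
- pliers: blue-handled long-nose pliers, 157 x 63 x 11 mm; not part of the job, leave it where it is. Origin: centre of its underside.
- screwdriver: orange screwdriver, 172 mm long, 20 mm thick; not part of the job, leave it where it is. Origin: centre of its underside.

How it is judged:
On the way, in this order (a step that is already met when the one before it is completed fails the run):
1. filter slide at its dark stop while the cover is still shut (value of joint each of slide, cover below 0.006 m), for 0.2 s.
2. cover slid back, slide still at dark (value of joint slide below 0.006 m and value of joint cover above 0.155 m), for 0.2 s.
3. all modules stand flat on the chamber floor, released, cover still back (all of step 2 and x of module_a in the frame of chamber_floor between -0.09 and 0.09 m and y of module_a in the frame of chamber_floor between -0.06 and 0.06 m and z of module_a in the frame of chamber_floor between -0.006 and 0.006 m and angle between each of module_a, module_b, module_c, module_d's own z axis and vertical below 0.12 rad and x of module_b in the frame of chamber_floor between -0.09 and 0.09 m and y of module_b in the frame of chamber_floor between -0.06 and 0.06 m and z of module_b in the frame of chamber_floor between -0.006 and 0.006 m and x of module_c in the frame of chamber_floor between -0.09 and 0.09 m and y of module_c in the frame of chamber_floor between -0.06 and 0.06 m and z of module_c in the frame of chamber_floor between -0.006 and 0.006 m and x of module_d in the frame of chamber_floor between -0.09 and 0.09 m and y of module_d in the frame of chamber_floor between -0.06 and 0.06 m and z of module_d in the frame of chamber_floor between -0.006 and 0.006 m and contact force between the fingers and module_a below 0.2 N and contact force between the fingers and module_b below 0.2 N and contact force between the fingers and module_c below 0.2 N and contact force between the fingers and module_d below 0.2 N), for 0.2 s.
4. cover fully shut over the modules, slide still at dark (all of step 1 and x of module_a in the frame of chamber_floor between -0.09 and 0.09 m and y of module_a in the frame of chamber_floor between -0.06 and 0.06 m and z of module_a in the frame of chamber_floor between -0.006 and 0.006 m and angle between each of module_a, module_b, module_c, module_d's own z axis and vertical below 0.12 rad and x of module_b in the frame of chamber_floor between -0.09 and 0.09 m and y of module_b in the frame of chamber_floor between -0.06 and 0.06 m and z of module_b in the frame of chamber_floor between -0.006 and 0.006 m and x of module_c in the frame of chamber_floor between -0.09 and 0.09 m and y of module_c in the frame of chamber_floor between -0.06 and 0.06 m and z of module_c in the frame of chamber_floor between -0.006 and 0.006 m and x of module_d in the frame of chamber_floor between -0.09 and 0.09 m and y of module_d in the frame of chamber_floor between -0.06 and 0.06 m and z of module_d in the frame of chamber_floor between -0.006 and 0.006 m), for 0.2 s.
At the end, for the whole second after the job is handed in: cover within 6 mm of fully shut; filter slide within 5 mm of the amber (middle) stop; every module present stands upright (within 7 degrees) and at rest on the chamber floor, not on another; the brush lies at rest on the bench or pad (below 30 mm), off the box and out of its chamber (value of joint cover below 0.006 m and height (world z) of brush below 0.03 m and not (x of brush in the frame of chamber_floor between -0.12 and 0.12 m and y of brush in the frame of chamber_floor between -0.083 and 0.083 m) and linear speed of each of brush, module_a, module_b, module_c, module_d below 0.02 m/s and value of joint slide between 0.025 and 0.035 m and x of module_a in the frame of chamber_floor between -0.09 and 0.09 m and y of module_a in the frame of chamber_floor between -0.06 and 0.06 m and z of module_a in the frame of chamber_floor between -0.006 and 0.006 m and angle between each of module_a, module_b, module_c, module_d's own z axis and vertical below 0.12 rad and x of module_b in the frame of chamber_floor between -0.09 and 0.09 m and y of module_b in the frame of chamber_floor between -0.06 and 0.06 m and z of module_b in the frame of chamber_floor between -0.006 and 0.006 m and x of module_c in the frame of chamber_floor between -0.09 and 0.09 m and y of module_c in the frame of chamber_floor between -0.06 and 0.06 m and z of module_c in the frame of chamber_floor between -0.006 and 0.006 m and x of module_d in the frame of chamber_floor between -0.09 and 0.09 m and y of module_d in the frame of chamber_floor between -0.06 and 0.06 m and z of module_d in the frame of chamber_floor between -0.006 and 0.006 m); the robot touches nothing.
It fails at once if the cover is opened (over 15 mm) while the filter slide is not at dark (over 10 mm from it) (value of joint cover above 0.015 m and value of joint slide above 0.01 m).
It fails at once if the cover is opened over 30 mm with the brush still on the box (value of joint cover above 0.03 m and height (world z) of brush above 0.03 m).
It fails at once if a bystander is shifted by more than 30 mm (distance of any of loupe, pliers, screwdriver from where it was at the start of the episode above 0.03 m).
Of module_a, module_b, module_c, module_d only 2 to 4 are there at a start; the rules pass over those that are not, and their reading is None.
At some moment in a run one of module_a, module_b, module_c, module_d may be knocked a few centimetres aside while the robot is not near it.
Once in a run the grip may slacken for a moment while it holds something.
It also fails if it takes over 210 s, if anything falls off the work surface, if the arm or the gripper's body presses on something with over 40 N, if the wrist force passes 120 N, or if a joint passes its speed limit or range.

## Working session

There is one attempt and no reset: what is moved stays moved. The work goes in short steps, Python scripts to look and compute and a shell command to move; the robot and the scene stay as the last step left them, time stands still between calls to the robot, and variables do not carry over. Pictures are saved under pics/ and viewed, at most 14 in all, crops included, and the job is handed in when it is done.

```bash
ls; mkdir -p pics
python3 - <<'E'
from workcell import r, eyes
import cv2
for n in("top","side"):
    cv2.imwrite(f"pics/{n}0.png",eyes.camera(n)); print(n,eyes.get_calibration(n))
s=r.observe();print(s['time'],s['ee_pos'],s['eef_rot'],s['ft_force'],r.grip_depth,s['gripper_width'])
print(eyes.get_calibration("wrist"))
E
```

```text
pics
top {'fx': 347.790284580346, 'fy': 347.790284580346, 'cx': 250.96895708678605, 'cy': 188.68539814089635, 'eye': array([ 0.35413772, -0.07886789,  1.1990931 ]), 'orientation': array([-0.05659049,  0.71401523, -0.69541374,  0.05813346])}
side {'fx': 446.84801728175694, 'fy': 446.84801728175694, 'cx': 260.7980326008571, 'cy': 187.76751746605456, 'eye': array([ 0.34680745, -1.5100778 ,  0.73381779]), 'orientation': array([-0.54878002,  0.83342331, -0.05065593,  0.04098858])}
0.1 [0.2330678  0.52512832 0.2305195 ] [-2.63224917e-04  2.07370228e-01  9.78262171e-01 -8.03010547e-04] [0.70579126 0.8685521  0.19284745] 0.0187 0.08558107102295763
{'fx': 273.3246597770334, 'fy': 273.3246597770334, 'cx': 252.18838683896448, 'cy': 191.11685838240882, 'eye': array([0.16219167, 0.55561181, 0.3715278 ]), 'orientation': array([0.12915413, 0.82818178, 0.53894102, 0.0835268 ])}
```

View pics/top0.png

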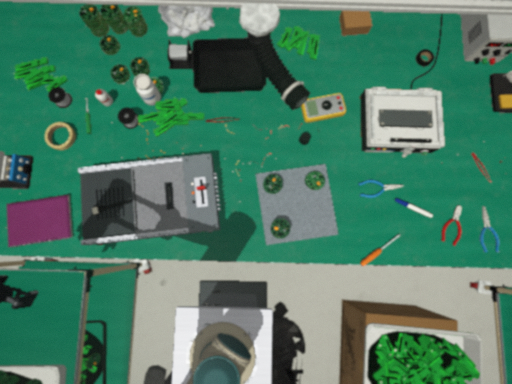

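View pics/side0.png

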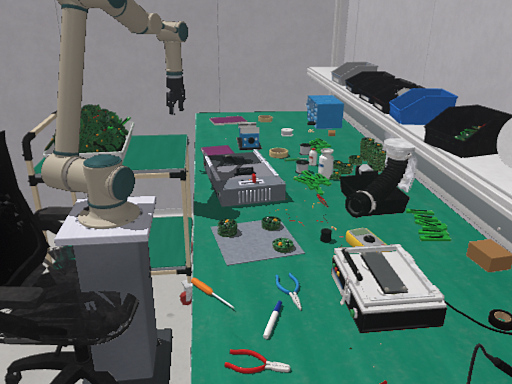

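```bash
cat > h.py <<'E'
from workcell import r, eyes
import cv2, numpy as np
from scipy.spatial.transform import Rotation as R
def rot(q): return R.from_quat([q[1],q[2],q[3],q[0]])
def ray(n,px,z,cal=None):
    c=cal or eyes.get_calibration(n)
    d=rot(c['orientation']).apply([(px[0]-c['cx'])/c['fx'],(px[1]-c['cy'])/c['fy'],1])
    return c['eye']+d*(z-c['eye'][2])/d[2]
def proj(n,p,cal=None):
    c=cal or eyes.get_calibration(n)
    d=rot(c['orientation']).inv().apply(np.array(p)-c['eye'])
    return np.array([c['fx']*d[0]/d[2]+c['cx'],c['fy']*d[1]/d[2]+c['cy']])
def go(p,yaw):
    """shift (cm, tool axes of commanded pose ~ measured) and turn to reach tool-down at TCP p, closing line at angle yaw from world x"""
    s=r.observe(); T=rot(s['eef_rot'])
    best=None
    for k in(0,np.pi,-np.pi):
        y=np.array([np.cos(yaw+k),np.sin(yaw+k),0]); z=np.array([0,0,-1.]); x=np.cross(y,z)
        t=(T.inv()*R.from_matrix(np.c_[x,y,z])).as_rotvec()
        if best is None or np.linalg.norm(t)<np.linalg.norm(best): best=t
    print('shift cm',np.round(T.inv().apply(np.array(p)-s['ee_pos'])*100,2),'turn',np.round(best,3),'q6',round(s['q'][5],2),'t',round(s['time'],2))
E
python3 - <<'E'
import cv2
im=cv2.imread("pics/top0.png")
cv2.imwrite("pics/c0.png",cv2.resize(im[140:260,70:345],(800,349),interpolation=cv2.INTER_CUBIC))
E
```

```text
(no output)
```

View pics/c0.png

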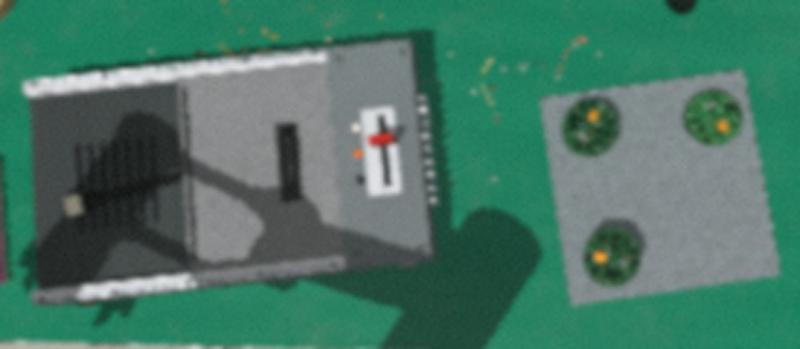

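Run:
```python
from h import *
def c(u,v,z): return ray("top",(70+u/2.909,140+v/2.909),z)[:2]
TL,TR,BR,BL=[c(*p,.071) for p in((22,82),(413,38),(437,262),(35,303))]
print(TL,TR,BR,BL)
n=np.linalg.norm; print(n(TL-TR),n(BL-BR),n(TR-BR),n(TL-BL))
a=(TL+BL-TR-BR); yaw=np.arctan2(-a[0],a[1]); print('yaw',yaw)
Rm=np.array([[np.cos(yaw),-np.sin(yaw)],[np.sin(yaw),np.cos(yaw)]])
m=(TL+BL+TR+BR)/4; o=m-Rm@[0,.041]; print('origin',o)
for nm,u,v,z in(("barc",288,162,.0935),("tab",382,140,.105),("W",356,127,.071),("O",358,153,.071),("B",361,180,.071),("brushL",73,205,.067),("brushR",181,177,.067),("m1",591,125,.03),("m2",714,116,.03),("m3",613,255,.04)):
    p=c(u,v,z); print(nm,p.round(3),(Rm.T@(p-o)).round(3))
```

```text
[0.59241176 0.49693476] [0.65609723 0.05447763] [0.40126943 0.01661894] [0.34493811 0.45623705]
0.44701694379726775 0.443212473900001 0.2576247027186878 0.25079774449861236
yaw 0.1352314142598817
origin [0.50420674 0.21544142]
barc [0.506 0.183] [-0.003 -0.032]
tab [0.531 0.079] [ 0.008 -0.139]
W [0.551 0.114] [ 0.032 -0.106]
O [0.521 0.111] [ 0.002 -0.106]
B [0.49  0.106] [-0.028 -0.107]
brushL [0.454 0.427] [-0.021  0.216]
brushR [0.489 0.309] [-0.003  0.095]
m1 [ 0.568 -0.154] [ 0.013 -0.375]
m2 [ 0.582 -0.299] [ 0.008 -0.52 ]
m3 [ 0.416 -0.181] [-0.141 -0.381]
```

```bash
python3 -c "
from h import *
go([.455,.368,.20],.288)"
```

```text
shift cm [-26.66  -5.35   3.06] turn [-0.002  0.001  0.865] q6 -0.12 t 0.1
```

```bash
python3 -m jog '[[8.5,-26.7,-5.4,3,0,0,0.865],[8.5,-26.7,-5.4,3,0,0,0.865],[8.5,-26.7,-5.4,3,0,0,0.865],[8.5,-26.7,-5.4,3,0,0,0.865],[8.5,-26.7,-5.4,3,0,0,0.865],[8.5,-26.7,-5.4,3,0,0,0.865],[8.5,-26.7,-5.4,3,0,0,0.865],[8.5,-26.7,-5.4,3,0,0,0.865]]'
python3 -c "
from h import *
print(r.observe()['ee_pos'],r.observe()['q']);im=eyes.camera('wrist');cv2.imwrite('pics/w1.png',im)
print(proj('wrist',[.454,.427,.067]),proj('wrist',[.489,.309,.067]),eyes.get_calibration('wrist'))"
```

```text
time: 0.77
ee_pos: [0.4595, 0.3643, 0.1999]
eef_rot: [0.001, 0.602, 0.799, -0.001]
ft_force: [-0.3, 0.4, 0.7]
gripper_width: 0.0852
gripper_force: 0.0
[0.45945486 0.36434875 0.19989548] [ 0.5535839   0.31219575  1.5315144  -0.0029102   1.29859891  0.27469932]
[266.97227143 122.43325788] [265.51840964 236.37228364] {'fx': 273.3246597770334, 'fy': 273.3246597770334, 'cx': 252.18838683896448, 'cy': 191.11685838240882, 'eye': array([0.43554172, 0.43955844, 0.34115631]), 'orientation': array([0.15238544, 0.97806222, 0.14040233, 0.02145153])}
```

View pics/w1.png

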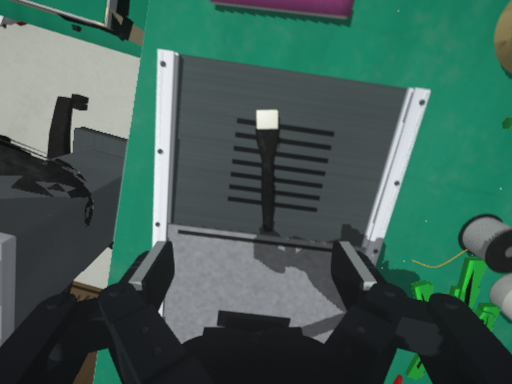

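```bash
python3 -c "
from h import *
a=ray('wrist',(267,112),.067);b=ray('wrist',(268,233),.067);print(a,b,(a+b)/2,np.linalg.norm(a-b))
d=a-b;yaw=np.arctan2(-d[0],d[1]);print(yaw)
m=(a+b)/2;go([m[0],m[1],.061],yaw)
c=lambda u,v:ray('top',(70+u/2.909,140+v/2.909),0)[:2]
print(c(542,98),c(573,305),c(745,70),c(778,277))"
```

```text
[0.45112377 0.43633978 0.067     ] [0.49041361 0.31372676 0.067     ] [0.47076869 0.37503327 0.067     ] 0.12875419837462754
0.3100999534015329
shift cm [ 0.49  1.59 13.92] turn [-0.002  0.001 -0.026] q6 0.27 t 0.82
[ 0.60460681 -0.09634175] [ 0.35842655 -0.13843359] [ 0.64600386 -0.34235413] [ 0.3972268  -0.37897838]
```

```bash
python3 -m jog '[[5,0.5,1.6,6,0,0,-0.026],[5,0.5,1.6,10,0,0,-0.026],[5,0.5,1.6,12,0,0,-0.026],[5,0.5,1.6,13,0,0,-0.026],[5,0.5,1.6,13.7,0,0,-0.026],[5,0.5,1.6,13.7,0,0,-0.026],[5,0.5,1.6,13.7,0,0,-0.026]]'
python3 -m jog '[[0.5,0,0,0,0,0,0],[0.5,0,0,0,0,0,0],[0.5,0,0,0,0,0,0],[0.5,0,0,0,0,0,0],[0.5,0,0,0,0,0,0],[0.5,0,0,0,0,0,0]]'
```

```text
time: 1.4
ee_pos: [0.4701, 0.3784, 0.0661]
eef_rot: [0.0, 0.587, 0.809, 0.001]
ft_force: [0.8, 1.4, 1.2]
gripper_width: 0.0504
gripper_force: 0.0
time: 1.9
ee_pos: [0.4705, 0.3779, 0.0669]
eef_rot: [0.001, 0.588, 0.809, 0.002]
ft_force: [-1.9, -0.5, 8.6]
gripper_width: 0.005
gripper_force: 4.6
```

```bash
python3 -m jog '[[4,0,0,0,0,0,0],[4,0,0,0,0,0,0],[4,0,0,0,0,0,0],[4,0,0,0.4,0,0,0],[4,0,0,0.4,0,0,0],[4,0,0,0.4,0,0,0]]'
python3 -m jog '[[0,0,0,0,0,0,0],[0,0,0,0,0,0,0],[0,0,0,0,0,0,0],[0,0,0,0,0,0,0],[0,0,0,0,0,0,0],[0,0,0,0,0,0,0]]'
python3 -c "
from h import *
cv2.imwrite('pics/w2.png',cv2.resize(eyes.camera('wrist')[150:384,120:400],None,fx=2,fy=2))"
```

```text
time: 2.4
ee_pos: [0.4689, 0.3769, 0.0596]
eef_rot: [-0.0, 0.588, 0.809, -0.001]
ft_force: [0.4, -0.7, -0.1]
gripper_width: 0.0401
gripper_force: 0.0
time: 2.9
ee_pos: [0.4695, 0.3773, 0.0604]
eef_rot: [0.0, 0.588, 0.809, 0.0]
ft_force: [-1.0, 0.3, -0.4]
gripper_width: 0.0093
gripper_force: 58.2
```

View pics/w2.png

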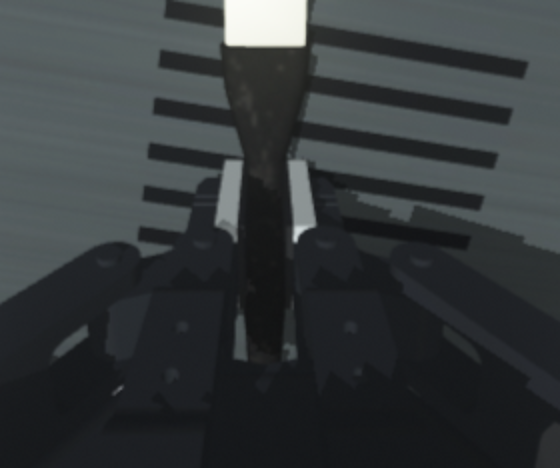

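```bash
python3 -m jog '[[0,0,0,-4,0,0,0],[0,0,0,-8,0,0,0],[0,0,0,-12,0,0,0],[0,0,0,-14,0,0,0],[0,0,0,-14,0,0,0]]'
python3 -c "
from h import *
go([.50,-.043,.20],1.72)
print(proj('wrist',r.observe()['ee_pos']))"
```

```text
time: 3.37
ee_pos: [0.4721, 0.379, 0.2065]
eef_rot: [0.002, 0.588, 0.809, 0.005]
ft_force: [0.5, 0.6, -0.3]
gripper_width: 0.0092
gripper_force: 58.3
shift cm [-41.   -10.39   0.41] turn [ 0.011  0.005 -1.406] q6 0.25 t 3.37
[252.43879741 243.36146219]
```

```bash
python3 -m jog '[[0,-41,-10.4,0,0,0,-1.406],[0,-41,-10.4,0,0,0,-1.406],[0,-41,-10.4,0,0,0,-1.406],[0,-41,-10.4,0,0,0,-1.406],[0,-41,-10.4,0,0,0,-1.406],[0,-41,-10.4,0,0,0,-1.406],[0,-41,-10.4,0,0,0,-1.406],[0,-41,-10.4,0,0,0,-1.406]]'
python3 -c "
from h import *
go([.50,-.043,.20],1.72)"
```

```text
time: 4.03
ee_pos: [0.4889, 0.0717, 0.1991]
eef_rot: [-0.001, 0.168, 0.986, -0.0]
ft_force: [0.7, 0.0, 0.5]
gripper_width: 0.0093
gripper_force: 58.3
shift cm [ -4.86 -10.45  -0.09] turn [-0.    -0.002 -0.488] q6 -1.23 t 4.03
```

```bash
python3 -m jog '[[0,-4,-9,0,0,0,-0.45],[0,-4,-9,0,0,0,-0.45],[0,-4,-9,0,0,0,-0.45],[0,-4,-9,0,0,0,-0.45],[0,-4,-9,0,0,0,-0.45],[0,-4,-9,0,0,0,-0.45]]'
python3 -c "
from h import *
go([.50,-.043,.004],1.72)"
```

```text
time: 4.53
ee_pos: [0.4965, -0.0248, 0.1993]
eef_rot: [-0.001, -0.051, 0.999, 0.001]
ft_force: [0.3, 1.0, 0.1]
gripper_width: 0.009
gripper_force: 60.2
shift cm [-0.2  -1.87 19.53] turn [ 0.001 -0.002 -0.047] q6 -1.86 t 4.53
```

```bash
python3 -m jog '[[0,-0.2,-1.9,4,0,0,-0.047],[0,-0.2,-1.9,8,0,0,-0.047],[0,-0.2,-1.9,12,0,0,-0.047],[0,-0.2,-1.9,16,0,0,-0.047],[0,-0.2,-1.9,18,0,0,-0.047],[0,-0.2,-1.9,19.1,0,0,-0.047],[0,-0.2,-1.9,19.4,0,0,-0.047],[0,-0.2,-1.9,19.4,0,0,-0.047]]'
```

```text
time: 5.2
ee_pos: [0.5005, -0.0424, 0.0053]
eef_rot: [-0.001, -0.076, 0.997, 0.001]
ft_force: [0.6, 0.2, -0.1]
gripper_width: 0.0089
gripper_force: 60.2
```

```bash
python3 -m jog '[[2,0,0,0,0,0,0],[3,0,0,0,0,0,0],[3,0,0,0,0,0,0],[3,0,0,-3,0,0,0],[3,0,0,-7,0,0,0],[3,0,0,-11,0,0,0],[3,0,0,-15,0,0,0],[3,0,0,-15,0,0,0]]'
python3 -c "
from h import *
cv2.imwrite('pics/w3.png',eyes.camera('wrist'))
cv2.imwrite('pics/t3.png',eyes.camera('top'))"
```

```text
time: 5.87
ee_pos: [0.5068, -0.0447, 0.1652]
eef_rot: [0.009, -0.076, 0.997, -0.003]
ft_force: [1.0, 0.4, -0.2]
gripper_width: 0.0298
gripper_force: 0.0
```

View pics/w3.png

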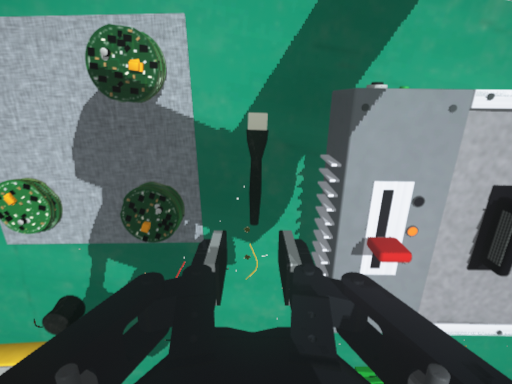

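```bash
cat >> h.py <<'E'
YAW=.135; O=np.array([.504,.2155])
Rm=np.array([[np.cos(YAW),-np.sin(YAW)],[np.sin(YAW),np.cos(YAW)]])
def b2w(x,y,z): return np.r_[O+Rm@[x,y],z]
def w2b(p): return Rm.T@(np.array(p)[:2]-O)
def mods(im,n,z=.03,cal=None):
    hsv=cv2.cvtColor(im,cv2.COLOR_BGR2HSV)
    return hsv
E
python3 - <<'E'
from h import *
im=cv2.imread('pics/w3.png')
hsv=cv2.cvtColor(im,cv2.COLOR_BGR2HSV)
m=(((hsv[...,0]<6)|(hsv[...,0]>174))&(hsv[...,1]>150)&(hsv[...,2]>60)).astype('u1')
n,l,s,c=cv2.connectedComponentsWithStats(m)
for i in range(1,n):
  if s[i,4]>80: print(s[i],c[i],w2b(ray('wrist',c[i],.105)))
  if s[i,4]>80:
    mb=((l==i)&(hsv[...,2]>170)); v,u=np.nonzero(mb); print('bright',u.mean(),v.mean(),len(u), w2b(ray('wrist',(u.mean(),v.mean()),.105)),np.percentile(hsv[l==i][:,2],[5,25,50,75,95]))
for nm,p,z in (('O',(412,231),.071),('B',(419,201),.071),('slotN',(388,190),.071),('boxRU',(332,90),.071),('bar',(503,214),.0935)): print(nm,w2b(ray('wrist',p,z)))
E
```

```text
[368 238  43  24 775] [388.73935484 249.55741935] [-0.00390808 -0.1475348 ]
bright 395.61347517730496 256.13829787234044 282 [ 0.00200515 -0.14091594] [111.7 158.  164.  213.  228. ]
O [-0.00426146 -0.1099594 ]
B [-0.03375733 -0.10962529]
slotN [-0.04348534 -0.13894724]
boxRU [-0.12486761 -0.19707491]
bar [-0.03180967 -0.05367294]
```

```bash
python3 -c "
from h import *
print(b2w(.002,-.14,.14));go(b2w(.002,-.14,.14),YAW)"
```

```text
[0.52482445 0.07704299 0.14      ]
shift cm [-4.01 11.61  1.92] turn [-0.007  0.003 -1.553] q6 -1.95 t 5.97
```

```bash
python3 -m jog '[[5,-4,11.6,0,0,0,1.588],[5,-4,11.6,0,0,0,1.588],[5,-4,11.6,0,0,0,1.588],[5,-4,11.6,0,0,0,1.588],[5,-4,11.6,0,0,0,1.588],[5,-4,11.6,0,0,0,1.588],[5,-4,11.6,0,0,0,1.588],[5,-4,11.6,0,0,0,1.588]]'
python3 -m jog '[[5,0,0,0,0,0,0.7],[5,0,0,0,0,0,0.7],[5,0,0,0,0,0,0.7],[5,0,0,0,0,0,0.7],[5,0,0,0,0,0,0.7],[5,0,0,0,0,0,0.7],[5,0,0,0,0,0,0.7]]'
python3 -c "
from h import *
go(b2w(.002,-.14,.085),YAW);cv2.imwrite('pics/w4.png',eyes.camera('wrist'))
for p in((0,-.14,.105),(0,-.107,.071),(0,-.032,.0935)): print(proj('wrist',b2w(*p)))"
```

```text
time: 6.63
ee_pos: [0.5218, 0.0775, 0.1546]
eef_rot: [-0.002, 0.394, 0.919, -0.001]
ft_force: [-0.7, -1.0, 0.1]
gripper_width: 0.0501
gripper_force: 0.0
time: 7.22
ee_pos: [0.5219, 0.0772, 0.1548]
eef_rot: [-0.001, 0.684, 0.73, -0.001]
ft_force: [-0.5, -0.1, -0.4]
gripper_width: 0.0499
gripper_force: 0.0
shift cm [-0.04  0.32  6.98] turn [-0.003 -0.    -0.07 ] q6 -0.05 t 7.22
[253.13739937 211.6537641 ]
[250.49707289 159.60352431]
[242.58671053  56.03122032]
```

View pics/w4.png

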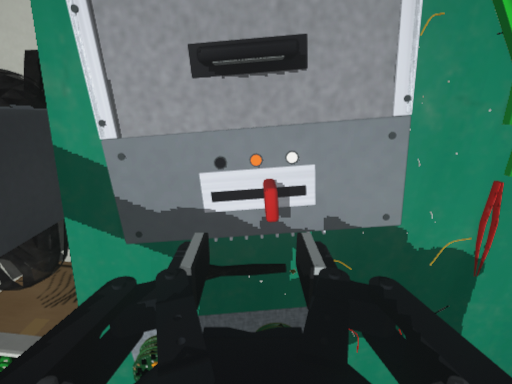

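```bash
python3 -c "
from h import *
for p,z in(((271,219),.105),((270,184),.073),((256,160),.071),((220,162),.071),((292,157),.071),((259,192),.071),((104,140),.071),((124,243),.071),((408,117),.071),((402,226),.071),((248,41),.0935)): print(p,w2b(ray('wrist',p,z)).round(4))"
```

```text
(271, 219) [ 0.0131 -0.1469]
(270, 184) [ 0.0151 -0.1286]
(256, 160) [ 0.0046 -0.1076]
(220, 162) [-0.0256 -0.1073]
(292, 157) [ 0.0345 -0.1071]
(259, 192) [ 0.0054 -0.1358]
(104, 140) [-0.1182 -0.0829]
(124, 243) [-0.1215 -0.1768]
(408, 117) [ 0.1272 -0.0811]
(402, 226) [ 0.1318 -0.1763]
(248, 41) [ 0.0043 -0.0232]
```

```bash
sed -i 's/^def b2w/O=O+Rm@[.0045,.002]\ndef b2w/' h.py; python3 -c "
from h import *
print(O);go(b2w(.009,-.141,.086),YAW)"
```

```text
[0.50818988 0.21808746]
shift cm [0.15 1.44 6.89] turn [-0.003 -0.    -0.067] q6 -0.05 t 7.27
```

```bash
python3 -m jog '[[5,0.1,1.4,0,0,0,-0.07],[5,0.1,1.4,4,0,0,-0.07],[5,0.1,1.4,6,0,0,-0.07],[5,0.1,1.4,6.9,0,0,-0.07],[5,0.1,1.4,6.9,0,0,-0.07]]'
python3 -m jog '[[0,0,0,0,0,0,0],[0,0,0,0,0,0,0],[0,0,0,0,0,0,0],[0,0,0,0,0,0,0],[0,0,0,0,0,0,0],[0,0,0,0,0,0,0]]'
python3 -c "
from h import *
s=r.observe();print(w2b(s['ee_pos']));go(b2w(-.03,-.141,.086),YAW)"
```

```text
time: 7.68
ee_pos: [0.5347, 0.0791, 0.0846]
eef_rot: [-0.002, 0.657, 0.754, -0.002]
ft_force: [0.4, -0.2, -0.4]
gripper_width: 0.0501
gripper_force: 0.0
time: 8.18
ee_pos: [0.5369, 0.079, 0.0889]
eef_rot: [0.0, 0.657, 0.754, 0.0]
ft_force: [-2.9, -0.7, 7.0]
gripper_width: 0.0087
gripper_force: 60.0
[ 0.0096898 -0.1416683]
shift cm [ 0.07 -3.97  0.28] turn [0.001 0.    0.002] q6 -0.12 t 8.18
```

```bash
python3 -m jog '[[0,0,-1,-0.3,0,0,0],[0,0,-2,-0.3,0,0,0],[0,0,-3,-0.3,0,0,0],[0,0,-3,-0.3,0,0,0],[0,0,-3,-0.3,0,0,0]]'; python3 -m jog '[[0,0,-0.5,0,0,0,0],[0,0,-1,0,0,0,0],[0,0,-1,0,0,0,0]]'
python3 -c "
from h import *
s=r.observe();print(w2b(s['ee_pos']))"
```

```text
time: 8.6
ee_pos: [0.5019, 0.0741, 0.0891]
eef_rot: [-0.003, 0.657, 0.754, -0.004]
ft_force: [-6.7, -3.3, -6.8]
gripper_width: 0.0083
gripper_force: 61.5
time: 8.85
ee_pos: [0.4972, 0.0735, 0.0893]
eef_rot: [0.0, 0.657, 0.754, 0.0]
ft_force: [3.5, -2.9, -19.4]
gripper_width: 0.0083
gripper_force: 59.8
[-0.03037754 -0.14183011]
```

```bash
python3 -m jog '[[0,0,-0.4,0.2,0,0,0],[0,0,-0.4,0.2,0,0,0],[0,0,-0.4,0.2,0,0,0]]'; python3 -m jog '[[3,0,0.4,0.1,0,0,0],[3,0,0.4,0.1,0,0,0],[3,0,0.4,0.1,0,0,0],[5,0,0.4,-2,0,0,0],[5,0,0.4,-6,0,0,0],[5,0,0.4,-8,0,0,0],[5,0,0.4,-8,0,0,0]]'
python3 -c "
from h import *
cv2.imwrite('pics/w5.png',eyes.camera('wrist'))
hsv=cv2.cvtColor(cv2.imread('pics/w5.png'),cv2.COLOR_BGR2HSV)
m=(((hsv[...,0]<6)|(hsv[...,0]>174))&(hsv[...,1]>150)&(hsv[...,2]>60)).astype('u1');v,u=np.nonzero(m[:,100:350]);u=u+100;print(len(u),u.min(),u.max(),v.min(),v.max())
w=v>v.max()-6;print(u[w].mean(),w2b(ray('wrist',(u[w].mean(),v.max()-3),.105)))
go(b2w(0,-.025,.15),YAW+np.pi/2)"
```

```text
time: 9.1
ee_pos: [0.4971, 0.0734, 0.0892]
eef_rot: [0.003, 0.657, 0.753, 0.003]
ft_force: [7.2, -0.1, -13.8]
gripper_width: 0.0081
gripper_force: 60.6
time: 9.68
ee_pos: [0.5009, 0.074, 0.1741]
eef_rot: [0.004, 0.657, 0.754, 0.004]
ft_force: [0.3, 0.8, -0.7]
gripper_width: 0.0503
gripper_force: 0.0
403 241 252 175 212
246.40350877192984 [-0.03227757 -0.14660791]
shift cm [11.66  2.81  2.19] turn [ 0.005  0.006 -1.57 ] q6 -0.13 t 9.73
```

View pics/w5.png

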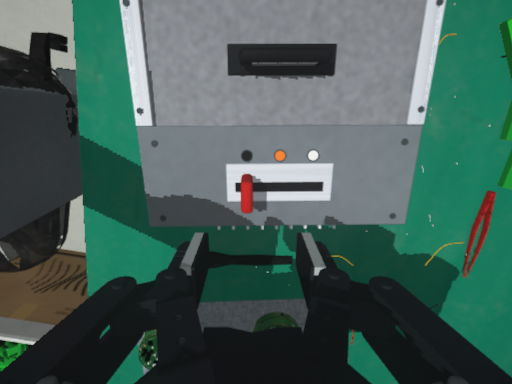

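```bash
python3 -m jog '[[5,11.7,2.8,0,0,0,-1.57],[5,11.7,2.8,0,0,0,-1.57],[5,11.7,2.8,0,0,0,-1.57],[5,11.7,2.8,0,0,0,-1.57],[5,11.7,2.8,0,0,0,-1.57],[5,11.7,2.8,0,0,0,-1.57],[5,11.7,2.8,0,0,0,-1.57],[5,11.7,2.8,0,0,0,-1.57]]'
python3 -m jog '[[5,0,0,0,0,0,-0.68],[5,0,0,0,0,0,-0.68],[5,0,0,0,0,0,-0.68],[5,0,0,0,0,0,-0.68],[5,0,0,0,0,0,-0.68],[5,0,0,0,0,0,-0.68],[5,0,0,0,0,0,-0.68]]'
python3 -c "
from h import *
im=eyes.camera('wrist');cv2.imwrite('pics/w6.png',im)
g=cv2.cvtColor(im,cv2.COLOR_BGR2GRAY); p=proj('wrist',b2w(0,-.025,.0935));print(p)
y,x=int(p[1]),int(p[0]); c=cv2.resize(im[max(0,y-110):y+110,max(0,x-130):x+130],None,fx=2,fy=2);cv2.imwrite('pics/w6c.png',im)
go(b2w(0,-.025,.078),YAW+np.pi/2)"
```

```text
time: 10.4
ee_pos: [0.5081, 0.1935, 0.1673]
eef_rot: [-0.001, 0.212, 0.977, -0.0]
ft_force: [0.1, 1.2, 0.5]
gripper_width: 0.0499
gripper_force: 0.0
time: 10.98
ee_pos: [0.5083, 0.1933, 0.1674]
eef_rot: [-0.001, -0.123, 0.992, 0.0]
ft_force: [-0.4, -0.1, 0.1]
gripper_width: 0.0506
gripper_force: 0.0
[252.59828964 205.22030891]
shift cm [-0.32 -0.08  8.95] turn [ 0.    -0.002  0.109] q6 -1.58 t 11.03
```

View pics/w6.png

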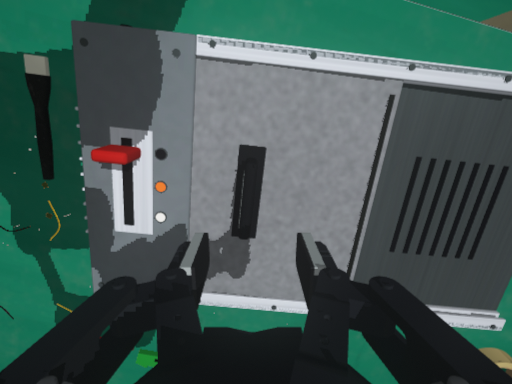

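```bash
python3 -m jog '[[5,-0.2,-0.4,3,0,0,0.109],[5,-0.2,-0.4,6,0,0,0.109],[5,-0.2,-0.4,8,0,0,0.109],[5,-0.2,-0.4,8.9,0,0,0.109],[5,-0.2,-0.4,8.9,0,0,0.109]]'
python3 -m jog '[[0,0,0,0,0,0,0],[0,0,0,0,0,0,0],[0,0,0,0,0,0,0],[0,0,0,0,0,0,0],[0,0,0,0,0,0,0],[0,0,0,0,0,0,0]]'
python3 -c "
from h import *
s=r.observe();p=w2b(s['ee_pos']);print(p);go(b2w(p[0],p[1]+.17,s['ee_pos'][2]),YAW+np.pi/2)"
```

```text
time: 11.45
ee_pos: [0.5102, 0.1896, 0.077]
eef_rot: [-0.003, -0.068, 0.998, -0.0]
ft_force: [-1.0, -0.6, -0.1]
gripper_width: 0.0501
gripper_force: 0.0
time: 11.95
ee_pos: [0.5134, 0.1903, 0.081]
eef_rot: [0.002, -0.068, 0.998, 0.0]
ft_force: [-0.7, -0.2, 6.1]
gripper_width: 0.0084
gripper_force: 61.0
[ 0.00139737 -0.02822263]
shift cm [-0.03 17.    0.  ] turn [0.    0.003 0.002] q6 -1.48 t 11.95
```

```bash
python3 -m jog '[[0,0,2,-0.1,0,0,0],[0,0,4.5,-0.2,0,0,0],[0,0,7,-0.2,0,0,0],[0,0,10,-0.2,0,0,0],[0,0,13,-0.2,0,0,0],[0,0,15.5,-0.2,0,0,0],[0,0,17,-0.2,0,0,0],[0,0,17,-0.2,0,0,0]]'
python3 -c "
from h import *
s=r.observe();p=w2b(s['ee_pos']);print(p)"
python3 -m jog '[[0,0,0.3,0,0,0,0],[0,0,0.3,0,0,0,0]]'
python3 -c "
from h import *
s=r.observe();p=w2b(s['ee_pos']);print(p)"
```

```text
time: 12.62
ee_pos: [0.4892, 0.3597, 0.0811]
eef_rot: [0.001, -0.07, 0.998, -0.001]
ft_force: [2.2, -0.3, -3.4]
gripper_width: 0.0081
gripper_force: 60.5
[0.00029442 0.14291462]
time: 12.78
ee_pos: [0.4892, 0.3601, 0.0811]
eef_rot: [0.0, -0.069, 0.998, -0.001]
ft_force: [3.5, -2.9, -3.8]
gripper_width: 0.0083
gripper_force: 60.6
[0.00025455 0.14328762]
```

```bash
python3 -m jog '[[4,0,-0.3,0,0,0,0],[4,0,-0.3,0,0,0,0],[4,0,-0.3,0,0,0,0],[4,0,-0.3,-4,0,0,0],[5,0,-0.3,-8,0,0,0],[6,0,-0.3,-12,0,0,0],[8.5,0,-0.3,-16,0,0,0],[8.5,0,-0.3,-17,0,0,0]]'
python3 -c "
from h import *
go([.54,-.21,.26],YAW+np.pi/2)"
```

```text
time: 13.45
ee_pos: [0.4916, 0.3602, 0.2595]
eef_rot: [0.006, -0.068, 0.998, 0.003]
ft_force: [1.0, 0.2, 0.5]
gripper_width: 0.0815
gripper_force: 0.0
shift cm [  2.94 -57.15  -0.43] turn [0.006 0.012 0.001] q6 -1.19 t 13.45
```

```bash
python3 -m jog '[[8.5,2.9,-57,0,0,0,0],[8.5,2.9,-57,0,0,0,0],[8.5,2.9,-57,0,0,0,0],[8.5,2.9,-57,0,0,0,0],[8.5,2.9,-57,0,0,0,0],[8.5,2.9,-57,0,0,0,0],[8.5,2.9,-57,0,0,0,0],[8.5,2.9,-57,0,0,0,0]]'
python3 -c "
from h import *
go([.54,-.21,.26],YAW+np.pi/2)"
```

```text
time: 14.12
ee_pos: [0.5171, 0.0247, 0.2516]
eef_rot: [0.0, -0.068, 0.998, 0.0]
ft_force: [1.1, -0.3, 0.3]
gripper_width: 0.0852
gripper_force: 0.0
shift cm [  0.91 -23.56  -0.86] turn [0.001 0.001 0.001] q6 -1.79 t 14.12
```

```bash
python3 -m jog '[[8.5,0.9,-22,-0.9,0,0,0],[8.5,0.9,-22,-0.9,0,0,0],[8.5,0.9,-22,-0.9,0,0,0],[8.5,0.9,-22,-0.9,0,0,0],[8.5,0.9,-22,-0.9,0,0,0],[8.5,0.9,-22,-0.9,0,0,0],[8.5,0.9,-22,-0.9,0,0,0],[8.5,0.9,-22,-0.9,0,0,0]]'
python3 -c "
from h import *
s=r.observe();print(s['ee_pos'],s['q'])
im=eyes.camera('wrist');cv2.imwrite('pics/w7.png',im)
for p in((.568,-.154,.03),(.582,-.299,.03),(.416,-.181,.03)):print(proj('wrist',p))"
```

```text
time: 14.78
ee_pos: [0.5382, -0.1927, 0.26]
eef_rot: [-0.0, -0.067, 0.998, 0.001]
ft_force: [0.3, -0.2, -0.1]
gripper_width: 0.0851
gripper_force: 0.0
[ 0.53821566 -0.19271931  0.26002784] [-4.66597298e-01  2.57015336e-01  1.46044146e+00  1.65772364e-03
  1.42534861e+00 -2.17207806e+00]
[276.06220899 187.04426437]
[173.04831987 183.12079802]
[274.51858981  68.66503389]
```

View pics/w7.png

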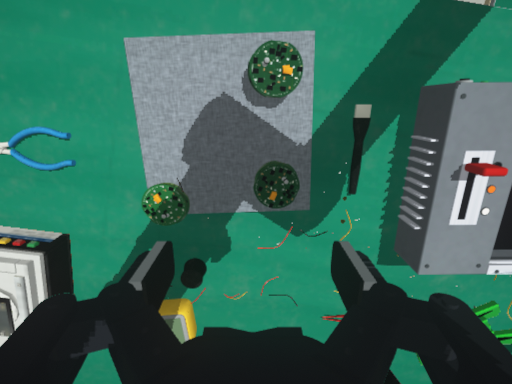

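```bash
python3 -c "
from h import *
from h import *
for n,p,z in(('m1',(276,185),.03),('m2',(165,203),.03),('m3',(275,69),.04),('loupe',(193,266),.036)):print(n,ray('wrist',p,z))
go([.568,-.154,.12],YAW)"
```

```text
m1 [ 0.56502741 -0.15457911  0.03      ]
m2 [ 0.61351418 -0.30904231  0.03      ]
m3 [ 0.41750829 -0.18097619  0.04      ]
loupe [ 0.70864113 -0.26062574  0.036     ]
shift cm [-3.47  3.3  14.02] turn [ 2.00e-03  1.00e-03 -1.57e+00] q6 -2.17 t 14.83
```

```bash
python3 -m jog '[[8.5,-3.3,3.4,4,0,0,1.57],[8.5,-3.3,3.4,8,0,0,1.57],[8.5,-3.3,3.4,12,0,0,1.57],[8.5,-3.3,3.4,14,0,0,1.57],[8.5,-3.3,3.4,14,0,0,1.57],[8.5,-3.3,3.4,14,0,0,1.57],[8.5,-3.3,3.4,14,0,0,1.57],[8.5,-3.3,3.4,14,0,0,1.57]]'
python3 -m jog '[[8.5,0,0,0,0,0,0.68],[8.5,0,0,0,0,0,0.68],[8.5,0,0,0,0,0,0.68],[8.5,0,0,0,0,0,0.68],[8.5,0,0,0,0,0,0.68],[8.5,0,0,0,0,0,0.68],[8.5,0,0,0,0,0,0.68],[8.5,0,0,0,0,0,0.68]]'
python3 -c "
from h import *
go([.567,-.154,.004],YAW)
im=eyes.camera('wrist');cv2.imwrite('pics/w8.png',im);print(proj('wrist',[.567,-.154,.03]))"
```

```text
time: 15.5
ee_pos: [0.5663, -0.1519, 0.1202]
eef_rot: [-0.001, 0.42, 0.907, 0.001]
ft_force: [0.1, -0.1, 0.4]
gripper_width: 0.085
gripper_force: 0.0
time: 16.17
ee_pos: [0.5665, -0.1528, 0.1206]
eef_rot: [-0.0, 0.696, 0.718, 0.0]
ft_force: [0.0, -0.3, 0.4]
gripper_width: 0.0853
gripper_force: 0.0
shift cm [-0.13  0.04 11.66] turn [ 0.    -0.001 -0.104] q6 -0.41 t 16.17
[252.34818574 195.11212906]
```

View pics/w8.png

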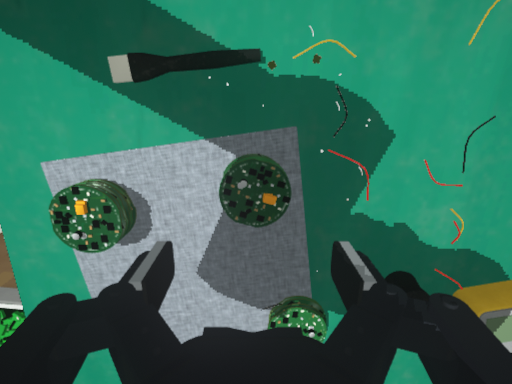

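```bash
python3 -m jog '[[8.5,0.1,0.2,3.5,0,0,-0.1],[8.5,0.1,0.2,7,0,0,-0.1],[8.5,0.1,0.2,9.5,0,0,-0.1],[8.5,0.1,0.2,11,0,0,-0.1],[8.5,0.1,0.2,11.7,0,0,-0.1],[8.5,0.1,0.2,11.7,0,0,-0.1]]'
python3 -m jog '[[5.5,0,0,0,0,0,0],[5.5,0,0,0,0,0,0],[5.5,0,0,0,0,0,0],[5.5,0,0,0,0,0,0],[5.5,0,0,0,0,0,0]]'
```

```text
time: 16.72
ee_pos: [0.5675, -0.1527, 0.0018]
eef_rot: [-0.002, 0.66, 0.751, -0.0]
ft_force: [-0.2, -0.4, 0.0]
gripper_width: 0.0849
gripper_force: 0.0
time: 17.13
ee_pos: [0.57, -0.1541, 0.0051]
eef_rot: [0.002, 0.661, 0.751, 0.001]
ft_force: [0.5, -0.6, 6.0]
gripper_width: 0.0654
gripper_force: 67.1
```

```bash
python3 -m jog '[[5.5,0,0,-3,0,0,0],[5.5,0,0,-7,0,0,0],[5.5,0,0,-11,0,0,0],[5.5,0,0,-15,0,0,0],[5.5,0,0,-17,0,0,0],[5.5,0,0,-17,0,0,0]]'
python3 -c "
from h import *
for p in((.053,.041),(-.053,.041),(0,-.041)): print(b2w(*p,.017))
go(b2w(.053,.041,.17),YAW)"
```

```text
time: 17.63
ee_pos: [0.5719, -0.1549, 0.1799]
eef_rot: [0.006, 0.661, 0.751, 0.002]
ft_force: [1.5, -0.6, -1.0]
gripper_width: 0.0654
gripper_force: 66.8
[0.55518944 0.2658477  0.017     ]
[0.4501539  0.25158113 0.017     ]
[0.51370808 0.1774605  0.017     ]
shift cm [41.95  3.68  0.78] turn [ 0.011  0.006 -0.008] q6 -0.51 t 17.63
```

```bash
python3 -m jog '[[5.5,42,3.7,0,0,0,0],[5.5,42,3.7,0,0,0,0],[5.5,42,3.7,0,0,0,0],[5.5,42,3.7,0,0,0,0],[5.5,42,3.7,0,0,0,0],[5.5,42,3.7,0,0,0,0],[5.5,42,3.7,0,0,0,0],[5.5,42,3.7,0,0,0,0]]'
python3 -m jog '[[5.5,10.5,0.8,0,0,0,0],[5.5,10.5,0.8,0,0,0,0],[5.5,10.5,0.8,0,0,0,0],[5.5,10.5,0.8,0,0,0,0],[5.5,10.5,0.8,0,0,0,0]]'
python3 -c "
from h import *
go(b2w(.053,.041,.017),YAW)
im=eyes.camera('wrist');cv2.imwrite('pics/w9.png',im)"
```

```text
time: 18.3
ee_pos: [0.5543, 0.1813, 0.1724]
eef_rot: [-0.0, 0.661, 0.751, -0.001]
ft_force: [0.1, 0.5, 0.1]
gripper_width: 0.0651
gripper_force: 66.8
time: 18.72
ee_pos: [0.549, 0.2855, 0.172]
eef_rot: [-0.0, 0.66, 0.752, -0.001]
ft_force: [-0.4, -0.6, -0.5]
gripper_width: 0.0654
gripper_force: 66.8
shift cm [-2.02  0.39 15.5 ] turn [-0.002  0.001 -0.005] q6 0.24 t 18.72
```

View pics/w9.png

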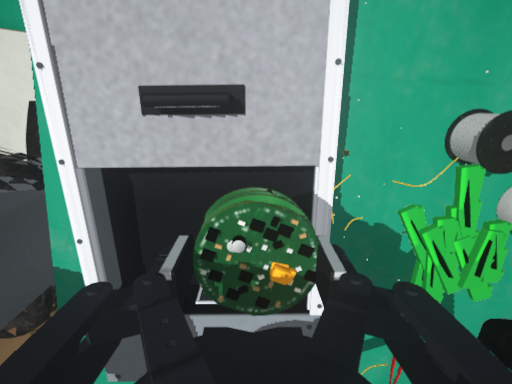

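```bash
python3 -c "
from h import *
for p,z in(((330,161),.071),((327,100),.071),((60,162),.071),((200,167),.0665),((192,99),.0935)): print(w2b(ray('wrist',p,z)))
go(b2w(.053,.041,.017),YAW)"
```

```text
[0.119637   0.08733523]
[0.11291782 0.13934339]
[-0.12324204  0.08778381]
[0.00163192 0.08147794]
[0.00426291 0.14043217]
shift cm [-1.88  0.38 15.52] turn [-0.002  0.001 -0.007] q6 0.24 t 18.77
```

```bash
python3 -m jog '[[5.5,-1.9,0.4,0,0,0,0],[5.5,-1.9,0.4,3,0,0,0],[5.5,-1.9,0.4,7,0,0,0],[5.5,-1.9,0.4,10,0,0,0],[5.5,-1.9,0.4,12.5,0,0,0],[5.5,-1.9,0.4,14,0,0,0],[5.5,-1.9,0.4,15,0,0,0],[5.5,-1.9,0.4,15.3,0,0,0]]'
python3 -m jog '[[5.5,0,0,0.2,0,0,0],[5.5,0,0,0.2,0,0,0]]'
python3 -c "
from h import *
print(w2b(r.observe()['ee_pos']))"
```

```text
time: 19.43
ee_pos: [0.5555, 0.2638, 0.0203]
eef_rot: [-0.0, 0.661, 0.75, -0.002]
ft_force: [-8.4, -5.4, 17.4]
gripper_width: 0.0657
gripper_force: 76.3
time: 19.6
ee_pos: [0.5555, 0.2638, 0.0204]
eef_rot: [0.0, 0.661, 0.75, -0.001]
ft_force: [-5.9, -4.9, 10.3]
gripper_width: 0.0649
gripper_force: 73.3
[0.05302216 0.03892596]
```

```bash
python3 -m jog '[[6.8,0,0,0,0,0,0],[7.2,0,0,0,0,0,0],[7.5,0,0,0,0,0,0],[7.5,0,0,0,0,0,0],[7.5,0,0,-3,0,0,0],[7.5,0,0,-7,0,0,0],[8.5,0,0,-11,0,0,0],[8.5,0,0,-15,0,0,0]]'
python3 -c "
from h import *
im=eyes.camera('wrist');cv2.imwrite('pics/w10.png',im)
for z in(.014,.037,.042,.053): print(z,proj('wrist',b2w(.053,.039,z)))
go([.416,-.181,.15],YAW)"
```

```text
time: 20.27
ee_pos: [0.5566, 0.2649, 0.1706]
eef_rot: [0.0, 0.661, 0.75, 0.0]
ft_force: [-0.0, 1.0, -0.9]
gripper_width: 0.085
gripper_force: 0.0
0.014 [244.16863304 175.76427928]
0.037 [243.94489462 181.03289575]
0.042 [243.89177249 182.28382144]
0.053 [243.76851678 185.18626015]
shift cm [-42.6  -20.1    2.53] turn [ 0.017 -0.003 -0.009] q6 0.21 t 20.32
```

View pics/w10.png

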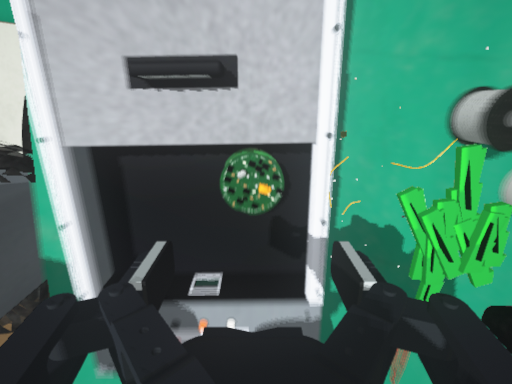

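```bash
python3 -m jog '[[8.5,-42.6,-20.1,0,0,0,0],[8.5,-42.6,-20.1,0,0,0,0],[8.5,-42.6,-20.1,0,0,0,0],[8.5,-42.6,-20.1,0,0,0,0],[8.5,-42.6,-20.1,0,0,0,0],[8.5,-42.6,-20.1,0,0,0,0],[8.5,-42.6,-20.1,0,0,0,0],[8.5,-42.6,-20.1,0,0,0,0]]'
python3 -m jog '[[8.5,-11,-5.2,0,0,0,0],[8.5,-11,-5.2,0,0,0,0],[8.5,-11,-5.2,0,0,0,0],[8.5,-11,-5.2,0,0,0,0],[8.5,-11,-5.2,0,0,0,0],[8.5,-11,-5.2,0,0,0,0]]'
cat >> h.py <<'E'
def green(cal_z=.04,save=None):
    """dark-green/black discs: report textured round blobs lying on pad or nearby"""
    im=eyes.camera('wrist'); 
    if save: cv2.imwrite(save,im)
    h=cv2.cvtColor(im,cv2.COLOR_BGR2HSV)
    # bench is uniform (hue~75-80); modules have hue ~50-70 green
    m=((h[...,0]>45)&(h[...,0]<72)&(h[...,1]>90)&(h[...,2]>25)).astype('u1')*255
    m=cv2.morphologyEx(m,cv2.MORPH_CLOSE,np.ones((9,9)));m=cv2.morphologyEx(m,cv2.MORPH_OPEN,np.ones((11,11)))
    for c in cv2.findContours(m,cv2.RETR_EXTERNAL,cv2.CHAIN_APPROX_NONE)[0]:
        if cv2.contourArea(c)>800:
            (u,v),rad=cv2.minEnclosingCircle(c); p=ray('wrist',(u,v),cal_z); print('blob',round(u),round(v),'r',round(rad),'area/circ',round(cv2.contourArea(c)/(np.pi*rad*rad),2),p.round(4),'box',w2b(p).round(4))
    return im
E
python3 -c "
from h import *
im=cv2.imread('pics/w7.png');h=cv2.cvtColor(im,cv2.COLOR_BGR2HSV)
print(np.median(h[100:150,340:350].reshape(-1,3),0),np.median(h[250:300,60:100].reshape(-1,3),0),[np.percentile(h[v-15:v+15,u-15:u+15].reshape(-1,3),[20,50,80],axis=0) for u,v in((275,69),(276,185),(165,203))])
green(save='pics/w11.png');print(proj('wrist',[.4165,-.181,.04]));go([.4165,-.181,.004],YAW)"
```

```text
time: 20.98
ee_pos: [0.4526, -0.0533, 0.169]
eef_rot: [0.001, 0.661, 0.75, 0.0]
ft_force: [0.7, -0.5, 0.3]
gripper_width: 0.0852
gripper_force: 0.0
time: 21.48
ee_pos: [0.4157, -0.1668, 0.1686]
eef_rot: [0.0, 0.662, 0.75, 0.0]
ft_force: [-0.2, 0.5, -0.1]
gripper_width: 0.085
gripper_force: 0.0
[ 81. 187.  77.] [ 81.  183.5 136. ] [array([[ 67. ,  83. ,  83. ],
       [ 70. , 133. ,  86. ],
       [ 71. , 144. , 118.2]]), array([[ 68.,  81.,  40.],
       [ 71., 122.,  47.],
       [ 72., 136.,  60.]]), array([[ 63. , 100. ,  63. ],
       [ 68. , 143. ,  79. ],
       [ 69. , 158. , 115.2]])]
blob 33 310 r 46 area/circ 0.37 [ 0.1762 -0.3561  0.04  ] box [-0.4062 -0.5243]
blob 252 190 r 31 area/circ 0.9 [ 0.4166 -0.1741  0.04  ] box [-0.1436 -0.3763]
[250.68433318 196.29547876]
shift cm [-1.5  -0.14 16.45] turn [ 0.001 -0.    -0.008] q6 -0.66 t 21.53
```

```bash
python3 -m jog '[[8.5,-1.1,-0.1,3,0,0,0],[8.5,-1.1,-0.1,7,0,0,0],[8.5,-1.1,-0.1,11,0,0,0],[8.5,-1.1,-0.1,14,0,0,0],[8.5,-1.1,-0.1,15.8,0,0,0],[8.5,-1.1,-0.1,16.3,0,0,0],[8.5,-1.1,-0.1,16.3,0,0,0]]'
python3 -m jog '[[5.5,0,0,0,0,0,0],[5.5,0,0,0,0,0,0],[5.5,0,0,0,0,0,0],[5.5,0,0,0,0,0,0],[5.5,0,0,0,0,0,0]]'
python3 -m jog '[[5.5,0,0,-3,0,0,0],[5.5,0,0,-7,0,0,0],[5.5,0,0,-11,0,0,0],[5.5,0,0,-15,0,0,0],[5.5,0,0,-17,0,0,0],[5.5,0,0,-17,0,0,0]]'
python3 -c "
from h import *
go(b2w(-.05,.039,.17),YAW)"
```

```text
time: 22.12
ee_pos: [0.416, -0.1758, 0.0042]
eef_rot: [-0.002, 0.66, 0.751, -0.0]
ft_force: [0.6, -0.6, -0.1]
gripper_width: 0.0853
gripper_force: 0.0
time: 22.53
ee_pos: [0.4179, -0.178, 0.007]
eef_rot: [0.002, 0.661, 0.751, 0.001]
ft_force: [0.8, 0.9, 7.3]
gripper_width: 0.0656
gripper_force: 66.7
time: 23.03
ee_pos: [0.4196, -0.1795, 0.1812]
eef_rot: [0.006, 0.661, 0.751, 0.001]
ft_force: [-0.5, -0.4, -0.8]
gripper_width: 0.0658
gripper_force: 67.1
shift cm [42.18  8.79  0.87] turn [ 0.01   0.008 -0.008] q6 -0.68 t 23.03
```

```bash
python3 -m jog '[[5.5,42,8.8,0,0,0,0],[5.5,42,8.8,0,0,0,0],[5.5,42,8.8,0,0,0,0],[5.5,42,8.8,0,0,0,0],[5.5,42,8.8,0,0,0,0],[5.5,42,8.8,0,0,0,0],[5.5,42,8.8,0,0,0,0],[5.5,42,8.8,0,0,0,0]]'
python3 -m jog '[[5.5,8.5,1.5,0,0,0,0],[5.5,8.5,1.5,0,0,0,0],[5.5,8.5,1.5,0,0,0,0],[5.5,8.5,1.5,0,0,0,0],[5.5,8.5,1.5,0,0,0,0]]'
python3 -c "
from h import *
go(b2w(-.05,.039,.021),YAW)"
```

```text
time: 23.7
ee_pos: [0.4419, 0.1566, 0.1749]
eef_rot: [-0.0, 0.661, 0.751, -0.0]
ft_force: [0.9, -0.3, -0.6]
gripper_width: 0.0654
gripper_force: 67.1
time: 24.12
ee_pos: [0.4461, 0.2404, 0.1745]
eef_rot: [-0.0, 0.66, 0.751, -0.001]
ft_force: [-0.7, -0.2, -0.8]
gripper_width: 0.0659
gripper_force: 67.1
shift cm [ 0.88  0.88 15.35] turn [-0.002  0.001 -0.007] q6 0.23 t 24.12
```

```bash
python3 -m jog '[[5.5,0.8,0.8,0,0,0,0],[5.5,0.8,0.8,3,0,0,0],[5.5,0.8,0.8,7,0,0,0],[5.5,0.8,0.8,10,0,0,0],[5.5,0.8,0.8,12.5,0,0,0],[5.5,0.8,0.8,14,0,0,0],[5.5,0.8,0.8,14.8,0,0,0],[5.5,0.8,0.8,14.8,0,0,0]]'
python3 -c "
from h import *
print(w2b(r.observe()['ee_pos']))"
```

```text
time: 24.78
ee_pos: [0.4534, 0.2485, 0.0258]
eef_rot: [-0.001, 0.662, 0.75, -0.002]
ft_force: [-0.1, 0.2, -0.5]
gripper_width: 0.0658
gripper_force: 67.1
[-0.05023076  0.03746893]
```

```bash
python3 -m jog '[[5.5,0,0,0.3,0,0,0],[5.5,0,0,0.5,0,0,0],[5.5,0,0,0.5,0,0,0]]'
```

```text
time: 25.03
ee_pos: [0.4547, 0.25, 0.0231]
eef_rot: [0.0, 0.661, 0.75, 0.001]
ft_force: [-0.5, 0.3, -0.0]
gripper_width: 0.0656
gripper_force: 67.1
```

```bash
python3 -m jog '[[5.5,0,0,0.1,0,0,0],[5.5,0,0,0.3,0,0,0],[5.5,0,0,0.3,0,0,0]]'
```

```text
time: 25.28
ee_pos: [0.4539, 0.25, 0.0196]
eef_rot: [0.0, 0.661, 0.751, 0.0]
ft_force: [0.9, 0.6, -0.9]
gripper_width: 0.0659
gripper_force: 67.1
```

```bash
python3 -m jog '[[5.5,0,0,0.1,0,0,0],[5.5,0,0,0.15,0,0,0],[5.5,0,0,0.15,0,0,0]]'
```

```text
time: 25.53
ee_pos: [0.4539, 0.2501, 0.0181]
eef_rot: [0.0, 0.661, 0.751, 0.0]
ft_force: [-0.5, -0.3, 1.2]
gripper_width: 0.0655
gripper_force: 67.5
```

```bash
python3 -m jog '[[6.8,0,0,0,0,0,0],[7.2,0,0,0,0,0,0],[7.5,0,0,0,0,0,0],[7.5,0,0,0,0,0,0],[7.5,0,0,-3,0,0,0],[7.5,0,0,-7,0,0,0],[8.5,0,0,-11,0,0,0],[8.5,0,0,-15,0,0,0]]'
python3 -c "
from h import *
green(.045,'pics/w12.png')
go([.612,-.309,.17],YAW)"
```

```text
time: 26.2
ee_pos: [0.4533, 0.2497, 0.1693]
eef_rot: [-0.0, 0.661, 0.751, -0.0]
ft_force: [2.2, 0.1, -0.1]
gripper_width: 0.0846
gripper_force: 0.0
blob 501 250 r 64 area/circ 0.17 [0.7531 0.2075 0.045 ] box [ 0.2413 -0.0434]
blob 254 186 r 35 area/circ 0.89 [0.4625 0.2473 0.045 ] box [-0.0414  0.0351]
blob 352 178 r 35 area/circ 0.85 [0.5627 0.2686 0.045 ] box [0.0608 0.0427]
shift cm [-57.57   8.11   0.67] turn [ 0.015 -0.004 -0.008] q6 0.24 t 26.25
```

```bash
python3 -m jog '[[8.5,-57,8.1,0,0,0,0],[8.5,-57,8.1,0,0,0,0],[8.5,-57,8.1,0,0,0,0],[8.5,-57,8.1,0,0,0,0],[8.5,-57,8.1,0,0,0,0],[8.5,-57,8.1,0,0,0,0],[8.5,-57,8.1,0,0,0,0],[8.5,-57,8.1,0,0,0,0]]'
python3 -c "
from h import *
go([.612,-.309,.17],YAW)"
```

```text
time: 26.92
ee_pos: [0.5423, -0.0735, 0.1676]
eef_rot: [0.0, 0.661, 0.751, 0.0]
ft_force: [0.6, 0.3, -0.0]
gripper_width: 0.0849
gripper_force: 0.0
shift cm [-24.24   3.93  -0.24] turn [ 0.    -0.    -0.008] q6 -0.39 t 26.92
```

```bash
python3 -m jog '[[8.5,-22.5,3.8,0,0,0,0],[8.5,-22.5,3.8,0,0,0,0],[8.5,-22.5,3.8,0,0,0,0],[8.5,-22.5,3.8,0,0,0,0],[8.5,-22.5,3.8,0,0,0,0],[8.5,-22.5,3.8,0,0,0,0],[8.5,-22.5,3.8,0,0,0,0],[8.5,-22.5,3.8,0,0,0,0]]'
python3 -c "
from h import *
green(.027,'pics/w13.png');print(proj('wrist',[.6135,-.309,.03]))
go([.612,-.309,.005],YAW)"
```

```text
time: 27.58
ee_pos: [0.6082, -0.2909, 0.1666]
eef_rot: [-0.001, 0.662, 0.75, 0.0]
ft_force: [-0.0, 0.9, 0.2]
gripper_width: 0.0852
gripper_force: 0.0
blob 261 196 r 30 area/circ 0.88 [ 0.6195 -0.3067  0.027 ] box [ 0.0397 -0.535 ]
[254.9925544  198.49955292]
shift cm [-2.01  0.18 16.19] turn [-0.001 -0.002 -0.009] q6 -0.67 t 27.63
```

```bash
python3 -m jog '[[8.5,-1.8,0.3,3,0,0,0],[8.5,-1.8,0.3,7,0,0,0],[8.5,-1.8,0.3,11,0,0,0],[8.5,-1.8,0.3,14,0,0,0],[8.5,-1.8,0.3,15.6,0,0,0],[8.5,-1.8,0.3,16.0,0,0,0],[8.5,-1.8,0.3,16.0,0,0,0]]'
python3 -m jog '[[5.5,0,0,0,0,0,0],[5.5,0,0,0,0,0,0],[5.5,0,0,0,0,0,0],[5.5,0,0,0,0,0,0],[5.5,0,0,0,0,0,0]]'
python3 -m jog '[[5.5,0,0,-3,0,0,0],[5.5,0,0,-7,0,0,0],[5.5,0,0,-11,0,0,0],[5.5,0,0,-15,0,0,0],[5.5,0,0,-17,0,0,0],[5.5,0,0,-17,0,0,0]]'
python3 -c "
from h import *
go(b2w(0.0,-.042,.17),YAW)"
```

```text
time: 28.22
ee_pos: [0.6179, -0.3041, 0.0102]
eef_rot: [0.003, 0.66, 0.751, 0.003]
ft_force: [2.7, 5.2, 8.6]
gripper_width: 0.0852
gripper_force: 4.7
time: 28.63
ee_pos: [0.6242, -0.3063, 0.0209]
eef_rot: [0.011, 0.66, 0.751, 0.006]
ft_force: [2.1, 9.9, 43.3]
gripper_width: 0.0553
gripper_force: 39.2
time: 29.13
ee_pos: [0.6165, -0.3068, 0.1854]
eef_rot: [0.006, 0.66, 0.751, 0.001]
ft_force: [0.5, -0.6, 0.1]
gripper_width: 0.055
gripper_force: 0.0
shift cm [49.26 -3.96  1.14] turn [ 0.01   0.007 -0.006] q6 -0.69 t 29.13
```

```bash
python3 -m jog '[[8.5,0,0,0,0,0,0],[8.5,0,0,0,0,0,0],[8.5,0,0,0,0,0,0],[8.5,0,0,0,0,0,0],[8.5,0,0,0,0,0,0]]'
python3 -c "
from h import *
im=green(.027,'pics/w14.png');s=r.observe();print(s['ee_pos'],proj('wrist',s['ee_pos']-[0,0,.15]))
h=cv2.cvtColor(im,cv2.COLOR_BGR2HSV)
t=eyes.camera('top');cv2.imwrite('pics/t14.png',t)
cv2.imwrite('pics/v14.png',np.vstack([cv2.resize(im[90:290,100:400],(750,330)),cv2.resize(t[155:245,245:360],(345,270))[:, :345] if 0 else cv2.resize(t[150:250,200:400],(750,265))]))"
```

```text
time: 29.55
ee_pos: [0.6132, -0.3067, 0.1761]
eef_rot: [-0.002, 0.661, 0.751, -0.0]
ft_force: [-0.3, 0.2, -0.5]
gripper_width: 0.085
gripper_force: 0.0
blob 260 183 r 30 area/circ 0.89 [ 0.6226 -0.3119  0.027 ] box [ 0.0421 -0.5406]
[ 0.61329399 -0.30694114  0.17636971] [252.25605736 177.33664887]
```

View pics/v14.png

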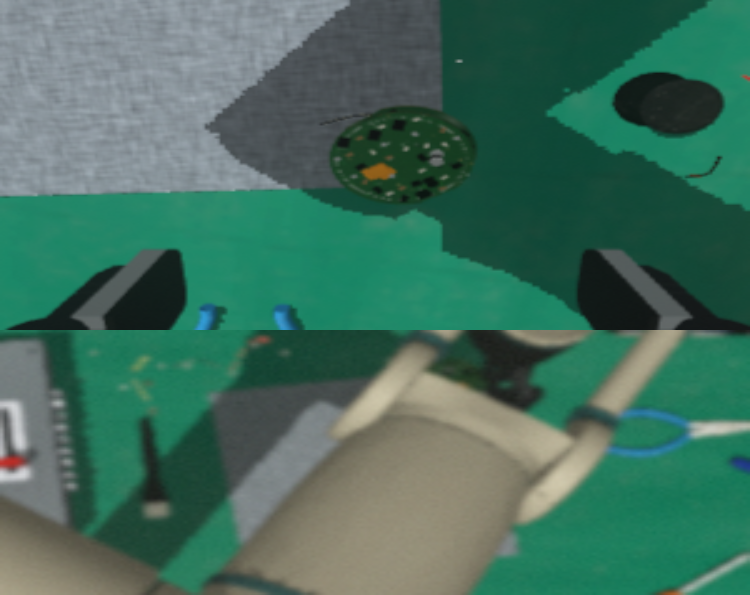

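```bash
python3 -m jog '[[8.5,0,0.8,3,0,0,0],[8.5,0,0.8,7,0,0,0],[8.5,0,0.8,11,0,0,0],[8.5,0,0.8,14,0,0,0],[8.5,0,0.8,16,0,0,0],[8.5,0,0.8,16.8,0,0,0],[8.5,0,0.8,16.8,0,0,0]]'
```

```text
time: 30.23
ee_pos: [0.6202, -0.3055, 0.007]
eef_rot: [-0.003, 0.661, 0.751, -0.0]
ft_force: [-0.1, 1.0, -0.2]
gripper_width: 0.0849
gripper_force: 0.0
```

```bash
python3 -m jog '[[5.5,0,0,0,0,0,0],[5.5,0,0,0,0,0,0],[5.5,0,0,0,0,0,0],[5.5,0,0,0,0,0,0],[5.5,0,0,0,0,0,0]]'
python3 -m jog '[[5.5,0,0,-3,0,0,0],[5.5,0,0,-7,0,0,0],[5.5,0,0,-11,0,0,0],[5.5,0,0,-15,0,0,0],[5.5,0,0,-17,0,0,0],[5.5,0,0,-17,0,0,0]]'
python3 -c "
from h import *
go(b2w(0.0,-.042,.17),YAW)"
```

```text
time: 30.65
ee_pos: [0.6233, -0.3073, 0.0124]
eef_rot: [0.002, 0.661, 0.751, 0.0]
ft_force: [0.8, 0.6, 6.8]
gripper_width: 0.0642
gripper_force: 66.3
time: 31.15
ee_pos: [0.6247, -0.3081, 0.1877]
eef_rot: [0.007, 0.661, 0.751, 0.001]
ft_force: [1.2, -0.4, 0.3]
gripper_width: 0.0642
gripper_force: 65.9
shift cm [49.48 -4.86  1.3 ] turn [ 0.01   0.008 -0.008] q6 -0.69 t 31.15
```

```bash
python3 -m jog '[[5.5,49,-4.8,0,0,0,0],[5.5,49,-4.8,0,0,0,0],[5.5,49,-4.8,0,0,0,0],[5.5,49,-4.8,0,0,0,0],[5.5,49,-4.8,0,0,0,0],[5.5,49,-4.8,0,0,0,0],[5.5,49,-4.8,0,0,0,0],[5.5,49,-4.8,0,0,0,0]]'
python3 -c "
from h import *
go(b2w(0.0,-.042,.17),YAW)"
```

```text
time: 31.82
ee_pos: [0.5459, 0.0205, 0.1793]
eef_rot: [-0.0, 0.661, 0.75, -0.0]
ft_force: [0.5, 0.2, -0.5]
gripper_width: 0.064
gripper_force: 65.9
shift cm [15.88 -1.21  0.94] turn [-0.001 -0.    -0.008] q6 -0.22 t 31.82
```

```bash
python3 -m jog '[[5.5,14.2,-1,0,0,0,0],[5.5,14.2,-1,0,0,0,0],[5.5,14.2,-1,0,0,0,0],[5.5,14.2,-1,0,0,0,0],[5.5,14.2,-1,0,0,0,0],[5.5,14.2,-1,0,0,0,0]]'
python3 -c "
from h import *
go(b2w(0.0,-.042,.026),YAW)"
```

```text
time: 32.32
ee_pos: [0.5186, 0.1589, 0.1794]
eef_rot: [-0.0, 0.66, 0.752, -0.001]
ft_force: [0.5, 1.1, -0.7]
gripper_width: 0.0638
gripper_force: 65.9
shift cm [ 1.82 -0.24 15.34] turn [-0.001  0.001 -0.005] q6 0.04 t 32.32
```

```bash
python3 -m jog '[[5.5,1.7,-0.3,0,0,0,0],[5.5,1.7,-0.3,3,0,0,0],[5.5,1.7,-0.3,7,0,0,0],[5.5,1.7,-0.3,10,0,0,0],[5.5,1.7,-0.3,13,0,0,0],[5.5,1.7,-0.3,14.6,0,0,0],[5.5,1.7,-0.3,15.3,0,0,0],[5.5,1.7,-0.3,15.3,0,0,0]]'
python3 -m jog '[[5.5,0,0,0.1,0,0,0],[5.5,0,0,0.2,0,0,0],[5.5,0,0,0.2,0,0,0]]'
python3 -c "
from h import *
print(w2b(r.observe()['ee_pos']))"
```

```text
time: 32.98
ee_pos: [0.5149, 0.1754, 0.0261]
eef_rot: [-0.001, 0.662, 0.749, 0.001]
ft_force: [-0.6, 10.5, 0.6]
gripper_width: 0.0642
gripper_force: 123.3
time: 33.23
ee_pos: [0.515, 0.1752, 0.0255]
eef_rot: [-0.001, 0.662, 0.749, 0.002]
ft_force: [-2.2, 8.5, 6.1]
gripper_width: 0.0643
gripper_force: 124.1
[ 0.00100984 -0.04340716]
```

```bash
python3 -m jog '[[5.5,0.4,0,-0.4,0,0,0],[5.5,0.5,0,-0.4,0,0,0],[5.5,0.5,0,-0.4,0,0,0]]'
```

```text
time: 33.48
ee_pos: [0.5141, 0.1787, 0.0289]
eef_rot: [0.0, 0.661, 0.75, -0.0]
ft_force: [0.1, -0.0, -0.8]
gripper_width: 0.0638
gripper_force: 122.2
```

```bash
python3 -m jog '[[5.5,0.1,0,0.3,0,0,0],[5.5,0.1,0,0.5,0,0,0],[5.5,0.1,0,0.6,0,0,0],[5.5,0.1,0,0.6,0,0,0]]'
```

```text
time: 33.82
ee_pos: [0.5137, 0.1802, 0.0234]
eef_rot: [0.0, 0.661, 0.751, -0.0]
ft_force: [-1.5, -1.1, 7.8]
gripper_width: 0.0641
gripper_force: 123.2
```

Contact at the expected height; release and check.

```bash
python3 -m jog '[[6.8,0,0,0,0,0,0],[7.2,0,0,0,0,0,0],[7.5,0,0,0,0,0,0],[7.5,0,0,0,0,0,0],[7.5,0,0,-3,0,0,0],[7.5,0,0,-7,0,0,0],[8.5,0,0,-11,0,0,0],[8.5,0,0,-15,0,0,0]]'
python3 -c "
from h import *
green(.04,'pics/w15.png')
go(b2w(0.0,.143,.17),YAW+np.pi/2)"
```

```text
time: 34.48
ee_pos: [0.5129, 0.1805, 0.174]
eef_rot: [-0.0, 0.661, 0.751, -0.001]
ft_force: [1.4, 0.2, -0.1]
gripper_width: 0.0845
gripper_force: 0.0
blob 251 202 r 34 area/circ 0.82 [0.5219 0.1555 0.04  ] box [ 0.0052 -0.0639]
blob 474 191 r 73 area/circ 0.32 [0.7649 0.1987 0.04  ] box [ 0.2518 -0.0537]
blob 200 106 r 39 area/circ 0.9 [0.4596 0.2496 0.04  ] box [-0.0439  0.0378]
blob 308 104 r 37 area/circ 0.91 [0.5657 0.2654 0.04  ] box [0.0634 0.0391]
shift cm [18.03 -0.64  1.28] turn [ 0.011 -0.012  1.563] q6 0.08 t 34.53
```

```bash
python3 -c "
from h import *
im=cv2.imread('pics/w15.png');h=cv2.cvtColor(im,cv2.COLOR_BGR2HSV)
m=((h[...,0]>45)&(h[...,0]<72)&(h[...,1]>90)&(h[...,2]>25)).astype('u1')*255
m=cv2.morphologyEx(m,cv2.MORPH_CLOSE,np.ones((9,9)));m=cv2.morphologyEx(m,cv2.MORPH_OPEN,np.ones((11,11)))
for c in cv2.findContours(m,cv2.RETR_EXTERNAL,cv2.CHAIN_APPROX_NONE)[0]:
  if cv2.contourArea(c)>800: print(cv2.boundingRect(c),cv2.fitEllipse(c))
for z in(.014,.04,.05):print(proj('wrist',b2w(0,-.042,z)),proj('wrist',b2w(0,-.083,z)),proj('wrist',b2w(0,-.083,.071)))
for v in range(135,265,5): print(v,''.join('#' if m[v,u] else ('+' if h[v,u,2]>150 else '.' if h[v,u,2]>70 else ' ') for u in range(150,350,3)))"
```

```text
(217, 174, 68, 58) ((250.74879455566406, 202.10089111328125), (56.861167907714844, 67.14551544189453), 80.25326538085938)
(457, 119, 55, 145) ((485.1754150390625, 183.2351837158203), (54.33577346801758, 154.08609008789062), 0.6620280742645264)
(165, 70, 71, 74) ((199.83912658691406, 106.49195861816406), (70.34601593017578, 75.63143157958984), 151.040283203125)
(273, 67, 71, 73) ((307.6511535644531, 103.17912292480469), (69.6312484741211, 73.1972885131836), 32.28103256225586)
[245.76183194 177.15215363] [246.23410219 209.84608434] [245.93328814 230.46092659]
[245.59290745 183.2603504 ] [246.11008487 218.34501406] [245.93328814 230.46092659]
[245.52012272 185.89219796] [246.05688814 221.9905956 ] [245.93328814 230.46092659]
135           ################                    #############        
140             ###########                                            
145                                                                    
150                                                                    
155                                                                    
160     
[... 797 characters left out ...]
               .###################.                      
220                          ###################                       
225                           .###########....                         
230                             #######....                            
235 ............................................................++.....
240 ++++++++++++++++++++++++++++++++++.................................
245 +++++   ++++++++++++++++++++++++++................++.........   +++
250 ++++    ++++++++++++++++++++++++++...........................    ++
255 +++     ++++++++++++++++..+++++++++..........................     +
260 ++      .++++++++++++++.  ++++++++++........++...............
```

```bash
python3 -c "
from h import *
go(b2w(0.0,-.055,.024),YAW)"
```

```text
shift cm [-1.79 -0.71 15.85] turn [ 0.015 -0.001 -0.008] q6 0.08 t 34.53
```

```bash
python3 -m jog '[[8.5,-1.7,0,3,0,0,0],[8.5,-1.7,0,7,0,0,0],[8.5,-1.7,0,10.5,0,0,0],[8.5,-1.7,0,13,0,0,0],[8.5,-1.7,0,14.4,0,0,0],[8.5,-1.7,0,14.8,0,0,0],[8.5,-1.7,0,14.8,0,0,0]]'
python3 -c "
from h import *
print(w2b(r.observe()['ee_pos']))"
```

```text
time: 35.12
ee_pos: [0.5147, 0.1636, 0.0234]
eef_rot: [-0.001, 0.661, 0.751, -0.001]
ft_force: [-0.5, 0.2, -0.4]
gripper_width: 0.0851
gripper_force: 0.0
[-0.00085775 -0.05486751]
```

```bash
python3 -m jog '[[5.5,0,0,0,0,0,0],[5.5,0,0,0,0,0,0],[5.5,0,0,0,0,0,0],[5.5,0,0,0,0,0,0],[5.5,0,0,0,0,0,0]]'
python3 -m jog '[[5.5,0.4,0,-1,0,0,0],[5.5,1,0,-2,0,0,0],[5.5,1.5,0,-2.5,0,0,0],[5.5,1.7,0,-2.5,0,0,0],[5.5,1.7,0,-2.5,0,0,0]]'
python3 -c "
from h import *
print(w2b(r.observe()['ee_pos']));green(.06,'pics/w16.png')
im=cv2.imread('pics/w16.png');h=cv2.cvtColor(im,cv2.COLOR_BGR2HSV)
m=((h[...,0]>45)&(h[...,0]<72)&(h[...,1]>90)&(h[...,2]>25)).astype('u1')*255
m=cv2.morphologyEx(m,cv2.MORPH_CLOSE,np.ones((9,9)));m=cv2.morphologyEx(m,cv2.MORPH_OPEN,np.ones((11,11)))
for c in cv2.findContours(m,cv2.RETR_EXTERNAL,cv2.CHAIN_APPROX_NONE)[0]:
  if cv2.contourArea(c)>800: print(cv2.boundingRect(c),cv2.fitEllipse(c))"
```

```text
time: 35.53
ee_pos: [0.5171, 0.164, 0.0261]
eef_rot: [0.001, 0.661, 0.751, 0.001]
ft_force: [0.6, 0.1, 4.4]
gripper_width: 0.0656
gripper_force: 66.2
time: 35.95
ee_pos: [0.5136, 0.1815, 0.0505]
eef_rot: [0.0, 0.66, 0.751, 0.001]
ft_force: [0.5, 0.4, -0.5]
gripper_width: 0.0658
gripper_force: 66.4
[ 0.0004783  -0.03694189]
blob 249 271 r 69 area/circ 0.88 [0.5131 0.169  0.06  ] box [-0.0017 -0.0493]
blob 158 106 r 70 area/circ 0.82 [0.4611 0.2507 0.06  ] box [-0.0423  0.0387]
blob 348 104 r 67 area/circ 0.81 [0.547  0.2628 0.06  ] box [0.0445 0.0391]
(183, 206, 134, 126) ((249.30886840820312, 268.0816650390625), (122.4618148803711, 136.6216583251953), 73.9151382446289)
(94, 43, 130, 130) ((157.35882568359375, 107.04879760742188), (119.81636047363281, 137.1740264892578), 117.8379135131836)
(283, 39, 126, 127) ((342.8458557128906, 101.29241943359375), (112.13023376464844, 132.20733642578125), 31.65899658203125)
```

```bash
python3 -m jog '[[5.5,0,0,0.8,0,0,0],[5.5,0,0,1.5,0,0,0],[5.5,0,0,2.0,0,0,0],[5.5,0,0,2.3,0,0,0],[5.5,0,0,2.3,0,0,0]]'
```

```text
time: 36.42
ee_pos: [0.5126, 0.1803, 0.0261]
eef_rot: [-0.001, 0.661, 0.751, -0.001]
ft_force: [-1.1, -0.2, 2.8]
gripper_width: 0.0654
gripper_force: 67.0
```

```bash
python3 -m jog '[[5.5,0,0,0.2,0,0,0],[5.5,0,0,0.35,0,0,0],[5.5,0,0,0.35,0,0,0]]'
python3 -m jog '[[6.8,0,0,-0.1,0,0,0],[7.2,0,0,-0.1,0,0,0],[7.5,0,0,-0.1,0,0,0],[7.5,0,0,-0.1,0,0,0],[7.5,0,0,-3,0,0,0],[7.5,0,0,-7,0,0,0],[8.5,0,0,-11,0,0,0],[8.5,0,0,-15,0,0,0]]'
cat >> h.py <<'E'
def ell(f):
    h=cv2.cvtColor(cv2.imread(f),cv2.COLOR_BGR2HSV)
    m=((h[...,0]>45)&(h[...,0]<72)&(h[...,1]>90)&(h[...,2]>25)).astype('u1')*255
    m=cv2.morphologyEx(m,cv2.MORPH_CLOSE,np.ones((9,9)));m=cv2.morphologyEx(m,cv2.MORPH_OPEN,np.ones((11,11)))
    for c in cv2.findContours(m,cv2.RETR_EXTERNAL,cv2.CHAIN_APPROX_NONE)[0]:
        if cv2.contourArea(c)>800: print(cv2.boundingRect(c),cv2.fitEllipse(c))
E
python3 -c "
from h import *
green(.04,'pics/w17.png');ell('pics/w17.png');ell('pics/w12.png')
go(b2w(0.0,.143,.17),YAW+np.pi/2)"
```

```text
time: 36.67
ee_pos: [0.5127, 0.18, 0.0253]
eef_rot: [-0.0, 0.661, 0.751, -0.001]
ft_force: [-6.0, -2.4, 20.2]
gripper_width: 0.0657
gripper_force: 68.6
time: 37.33
ee_pos: [0.5129, 0.1806, 0.1741]
eef_rot: [-0.001, 0.661, 0.751, -0.001]
ft_force: [0.7, -0.3, 0.1]
gripper_width: 0.0851
gripper_force: 0.0
blob 254 194 r 34 area/circ 0.9 [0.5238 0.1654 0.04  ] box [ 0.0084 -0.0543]
blob 474 191 r 73 area/circ 0.32 [0.7654 0.1988 0.04  ] box [ 0.2523 -0.0537]
blob 200 106 r 38 area/circ 0.91 [0.4596 0.2495 0.04  ] box [-0.0439  0.0377]
blob 308 104 r 37 area/circ 0.91 [0.5656 0.2654 0.04  ] box [0.0633 0.0392]
(221, 162, 66, 61) ((253.57400512695312, 193.0742950439453), (61.14653778076172, 66.283447265625), 100.63400268554688)
(457, 119, 55, 145) ((485.3163146972656, 183.04269409179688), (54.06803894042969, 153.8464813232422), 0.4345442056655884)
(165, 69, 71, 75) ((199.8849334716797, 106.44041442871094), (70.35889434814453, 75.7868423461914), 152.73948669433594)
(273, 67, 71, 73) ((307.737548828125, 103.20608520507812), (69.55704498291016, 73.21173095703125), 31.99839210510254)
(488, 186, 24, 128) ((501.3229675292969, 244.78456115722656), (22.236051559448242, 175.94529724121094), 179.26783752441406)
(222, 154, 65, 66) ((253.7631378173828, 186.78408813476562), (64.16337585449219, 67.32910919189453), 133.86676025390625)
(318, 148, 69, 65) ((349.9525451660156, 178.82418823242188), (64.14891052246094, 67.73981475830078), 47.41719055175781)
shift cm [18.03 -0.64  1.29] turn [ 0.01  -0.012  1.563] q6 0.08 t 37.38
```

```bash
cat >> h.py <<'E'
import pickle
def shot(f):
    c=eyes.get_calibration('wrist'); im=eyes.camera('wrist'); cv2.imwrite(f+'.png',im); pickle.dump(c,open(f+'.pkl','wb'))
def P(c):
    Rw=rot(c['orientation']).inv().as_matrix(); K=np.array([[c['fx'],0,c['cx']],[0,c['fy'],c['cy']],[0,0,1]])
    return K@np.c_[Rw,-Rw@c['eye']]
def planes(f,g):
    A,B=[cv2.resize(cv2.imread(x+'.png'),None,fx=3,fy=3,interpolation=cv2.INTER_CUBIC) for x in(f,g)]
    ca,cb=[pickle.load(open(x+'.pkl','rb')) for x in(f,g)]
    s=cv2.SIFT_create(contrastThreshold=.01); ka,da=s.detectAndCompute(A,None); kb,db=s.detectAndCompute(B,None)
    ms=[m for m,n in cv2.BFMatcher().knnMatch(da,db,k=2) if m.distance<.75*n.distance]
    a=np.array([ka[m.queryIdx].pt for m in ms]).T/3-1/3; b=np.array([kb[m.trainIdx].pt for m in ms]).T/3-1/3
    X=cv2.triangulatePoints(P(ca),P(cb),a,b); X=(X[:3]/X[3]).T
    e=np.abs(np.array([proj('',x,ca) for x in X]).T-a).max(0)
    X=X[(e<1.5)&(X[:,2]>0)&(X[:,2]<.11)]
    return np.c_[(X[:,:2]-O)@Rm,X[:,2]]
E
python3 -c "
from h import *
shot('pics/A')"
python3 -m jog '[[8.5,6,0,0,0,0,0],[8.5,6,0,0,0,0,0],[8.5,6,0,0,0,0,0],[8.5,6,0,0,0,0,0],[8.5,6,0,0,0,0,0]]'
python3 -c "
from h import *
shot('pics/B')
X=planes('pics/A','pics/B');print(len(X))
for c in((.057,.038),(-.047,.038),(.003,-.048)):
    k=X[(np.hypot(*(X[:,:2]-c).T)<.036)]
    for _ in range(4):
        if len(k)<5: break
        w=np.linalg.lstsq(np.c_[k[:,:2]-c,np.ones(len(k))],k[:,2],rcond=None)[0]; e=k[:,2]-np.c_[k[:,:2]-c,np.ones(len(k))]@w; k=k[abs(e)<max(2*np.median(abs(e)),.001)]
    print(c,len(k),w.round(3),k.mean(0).round(4) if len(k) else 0, np.ptp(k,axis=0).round(3), e.std().round(4))
"
```

```text
time: 37.85
ee_pos: [0.5055, 0.2396, 0.1723]
eef_rot: [-0.0, 0.661, 0.751, -0.001]
ft_force: [0.6, 0.1, -0.0]
gripper_width: 0.0856
gripper_force: 0.0
234
(0.057, 0.038) 37 [-0.002  0.012  0.036] [0.0562 0.0329 0.0361] [0.059 0.055 0.002] 0.0005
(-0.047, 0.038) 36 [0.01  0.01  0.046] [-0.0483  0.0284  0.0461] [0.056 0.052 0.002] 0.0004
(0.003, -0.048) 21 [ 0.042 -0.74   0.049] [-0.0048 -0.0404  0.0432] [0.058 0.04  0.03 ] 0.0008
```

```bash
python3 -c "
from h import *
X=planes('pics/A','pics/B')
k=X[(abs(X[:,0])<.045)&(X[:,1]<0)&(X[:,1]>-.11)];print(k[np.argsort(k[:,1])].round(3).tolist())
ca=pickle.load(open('pics/A.pkl','rb'));cb=pickle.load(open('pics/B.pkl','rb'));print(w2b(ca['eye']),w2b(cb['eye']),ca['eye'][2]);green(.04,'pics/B2.png');ell('pics/B2.png')
"
```

```text
[[-0.029, -0.109, 0.071], [-0.019, -0.074, 0.057], [-0.017, -0.069, 0.061], [-0.005, -0.065, 0.063], [-0.015, -0.063, 0.062], [-0.021, -0.062, 0.058], [-0.01, -0.062, 0.062], [0.01, -0.062, 0.061], [-0.017, -0.06, 0.061], [0.008, -0.059, 0.059], [-0.004, -0.058, 0.056], [-0.02, -0.057, 0.057], [-0.024, -0.056, 0.055], [-0.017, -0.056, 0.052], [-0.009, -0.051, 0.055], [0.026, -0.049, 0.05], [0.026, -0.049, 0.05], [0.032, -0.049, 0.05], [-0.017, -0.048, 0.052], [-0.009, -0.04, 0.042], [-0.026, -0.039, 0.041], [-0.024, -0.035, 0.039], [-0.024, -0.035, 0.039], [-0.018, -0.032, 0.038], [-0.01, -0.031, 0.036], [-0.01, -0.031, 0.036], [-0.018, -0.031, 0.034], [-0.019, -0.03, 0.035], [-0.018, -0.028, 0.032], [-0.008, -0.027, 0.034], [0.004, -0.026, 0.034], [0.0, -0.026, 0.032], [0.008, -0.023, 0.031]]
[0.00339933 0.03900609] [0.00096832 0.09831573] 0.3238199892190822
blob 253 244 r 31 area/circ 0.95 [0.5162 0.1678 0.04  ] box [ 0.0012 -0.0509]
blob 486 224 r 79 area/circ 0.29 [0.7649 0.2234 0.04  ] box [ 0.2551 -0.0293]
blob 204 168 r 34 area/circ 0.91 [0.4551 0.247  0.04  ] box [-0.0487  0.0358]
blob 302 162 r 33 area/circ 0.93 [0.5538 0.2663 0.04  ] box [0.0517 0.0417]
(223, 213, 61, 62) ((253.05874633789062, 243.41685485839844), (60.09126281738281, 60.84730529785156), 45.068115234375)
(447, 149, 65, 152) ((481.5849914550781, 219.8857879638672), (64.74372100830078, 149.46310424804688), 4.640323638916016)
(172, 136, 64, 65) ((203.7839813232422, 168.11221313476562), (62.86241912841797, 65.8258056640625), 131.57467651367188)
(271, 131, 65, 64) ((302.5882873535156, 161.92523193359375), (64.15943145751953, 64.5084457397461), 70.22566223144531)
```

```bash
python3 -c "
from h import *
go(b2w(0.0,-.053,.024),YAW)"
```

```text
shift cm [-7.42  0.03 14.87] turn [-0.001  0.001 -0.008] q6 0.19 t 37.95
```

```bash
python3 -m jog '[[8.5,-4,0,0,0,0,0],[8.5,-7.4,0,2,0,0,0],[8.5,-7.4,0,6,0,0,0],[8.5,-7.4,0,10,0,0,0],[8.5,-7.4,0,13,0,0,0],[8.5,-7.4,0,14.5,0,0,0],[8.5,-7.4,0,14.8,0,0,0],[8.5,-7.4,0,14.8,0,0,0]]'
python3 -m jog '[[5.5,0,0,0,0,0,0],[5.5,0,0,0,0,0,0],[5.5,0,0,0,0,0,0],[5.5,0,0,0,0,0,0],[5.5,0,0,0,0,0,0]]'
python3 -m jog '[[5.5,0.5,0,-1,0,0,0],[5.5,1.5,0,-2.5,0,0,0],[5.5,2.5,0,-3.5,0,0,0],[5.5,3,0,-3.5,0,0,0],[5.5,3,0,-3.5,0,0,0]]'
python3 -c "
from h import *
print(w2b(r.observe()['ee_pos']));green(.06,'pics/w18.png');ell('pics/w18.png')"
```

```text
time: 38.62
ee_pos: [0.5147, 0.1659, 0.0243]
eef_rot: [-0.001, 0.661, 0.75, -0.001]
ft_force: [-0.2, 0.8, 0.7]
gripper_width: 0.085
gripper_force: 0.0
time: 39.03
ee_pos: [0.5172, 0.167, 0.027]
eef_rot: [0.002, 0.661, 0.751, 0.002]
ft_force: [0.8, -1.2, 6.8]
gripper_width: 0.0658
gripper_force: 65.8
time: 39.45
ee_pos: [0.5112, 0.1978, 0.0609]
eef_rot: [-0.0, 0.66, 0.751, 0.0]
ft_force: [-0.6, 0.3, -0.8]
gripper_width: 0.0653
gripper_force: 66.3
[ 0.00021342 -0.0205174 ]
blob 247 256 r 67 area/circ 0.94 [0.5089 0.1885 0.06  ] box [-0.0033 -0.0295]
blob 167 137 r 62 area/circ 0.86 [0.46   0.2513 0.06  ] box [-0.0433  0.0394]
blob 339 131 r 59 area/circ 0.89 [0.5462 0.2655 0.06  ] box [0.044  0.0419]
(185, 189, 128, 134) ((247.89306640625, 255.65145874023438), (128.46292114257812, 133.1368408203125), 17.638263702392578)
(110, 82, 116, 116) ((167.67784118652344, 140.64463806152344), (111.21958923339844, 117.94839477539062), 111.08175659179688)
(282, 76, 114, 112) ((337.7419738769531, 131.0548858642578), (107.74334716796875, 115.73042297363281), 49.974632263183594)
```

```bash
python3 -m jog '[[5.5,0,0,1.2,0,0,0],[5.5,0,0,2.3,0,0,0],[5.5,0,0,2.9,0,0,0],[5.5,0,0,3.3,0,0,0],[5.5,0,0,3.5,0,0,0],[5.5,0,0,3.5,0,0,0]]'
python3 -m jog '[[6.8,0,0,-0.1,0,0,0],[7.2,0,0,-0.1,0,0,0],[8,0,0,-0.1,0,0,0],[8,0,0,-0.1,0,0,0],[8,0,0,-3,0,0,0],[8,0,0,-7,0,0,0],[8.5,0,0,-11,0,0,0],[8.5,0,0,-15,0,0,0]]'
python3 -m jog '[[8.5,0,0,0,0,0,0],[8.5,0,0,0,0,0,0],[8.5,0,0,0,0,0,0]]'
python3 -c "
from h import *
shot('pics/C')"
python3 -m jog '[[8.5,6,0,0,0,0,0],[8.5,6,0,0,0,0,0],[8.5,6,0,0,0,0,0],[8.5,6,0,0,0,0,0],[8.5,6,0,0,0,0,0]]'
cat >> h.py <<'E'
def fit(f,g,cs):
    X=planes(f,g)
    for c in cs:
        k=X[(np.hypot(*(X[:,:2]-c).T)<.036)&(X[:,2]>.028)]
        for _ in range(4):
            if len(k)<5: break
            w=np.linalg.lstsq(np.c_[k[:,:2]-c,np.ones(len(k))],k[:,2],rcond=None)[0]; e=k[:,2]-np.c_[k[:,:2]-c,np.ones(len(k))]@w; k=k[abs(e)<max(2*np.median(abs(e)),.001)]
        print(c,len(k),w.round(3),k.mean(0).round(4) if len(k) else 0, np.ptp(k,axis=0).round(3), e.std().round(4))
E
python3 -c "
from h import *
shot('pics/D');ell('pics/D.png')
fit('pics/C','pics/D',((.057,.038),(-.047,.038),(.003,-.035)))"
```

```text
time: 40.0
ee_pos: [0.5102, 0.1951, 0.0262]
eef_rot: [-0.0, 0.66, 0.751, -0.002]
ft_force: [-5.0, -3.6, 13.3]
gripper_width: 0.0652
gripper_force: 67.6
time: 40.67
ee_pos: [0.5109, 0.1964, 0.1764]
eef_rot: [-0.0, 0.661, 0.751, -0.001]
ft_force: [0.1, 0.3, -0.2]
gripper_width: 0.0849
gripper_force: 0.0
time: 40.92
ee_pos: [0.5109, 0.1965, 0.1748]
eef_rot: [-0.0, 0.661, 0.751, -0.0]
ft_force: [-0.3, -0.4, -0.6]
gripper_width: 0.0848
gripper_force: 0.0
time: 41.38
ee_pos: [0.5031, 0.2553, 0.1737]
eef_rot: [-0.0, 0.661, 0.751, -0.002]
ft_force: [0.6, -0.5, -0.0]
gripper_width: 0.0852
gripper_force: 0.0
(175, 152, 104, 112) ((225.6519012451172, 206.37274169921875), (60.55451965332031, 142.3628692626953), 139.26353454589844)
(272, 146, 63, 62) ((302.4112243652344, 176.3274383544922), (62.25813293457031, 63.390174865722656), 112.043701171875)
(445, 145, 67, 157) ((481.942626953125, 223.9365234375), (66.52420806884766, 152.38160705566406), 4.977581024169922)
(0.057, 0.038) 87 [-0.002 -0.01   0.035] [0.0528 0.0365 0.0355] [0.06  0.058 0.002] 0.0005
(-0.047, 0.038) 96 [-0.004  0.004  0.046] [-0.0518  0.0357  0.0462] [0.061 0.055 0.002] 0.0005
(0.003, -0.035) 64 [-0.008 -0.008  0.031] [-0.0033 -0.0321  0.031 ] [0.057 0.059 0.002] 0.0005
```

```bash
python3 -m jog '[[5,10,0,0,0,0,-0.79],[5,10,0,0,0,0,-0.79],[5,10,0,0,0,0,-0.79],[5,10,0,0,0,0,-0.79],[5,10,0,0,0,0,-0.79],[5,10,0,0,0,0,-0.79],[5,10,0,0,0,0,-0.79],[5,10,0,0,0,0,-0.79]]'
python3 -m jog '[[5,0,0,0,0,0,-0.785],[5,0,0,0,0,0,-0.785],[5,0,0,0,0,0,-0.785],[5,0,0,0,0,0,-0.785],[5,0,0,0,0,0,-0.785],[5,0,0,0,0,0,-0.785],[5,0,0,0,0,0,-0.785],[5,0,0,0,0,0,-0.785]]'
python3 -c "
from h import *
go(b2w(0.0,.143,.078),YAW+np.pi/2)"
```

```text
time: 42.1
ee_pos: [0.4914, 0.3542, 0.1749]
eef_rot: [-0.0, 0.321, 0.947, -0.0]
ft_force: [0.2, -0.1, -0.1]
gripper_width: 0.05
gripper_force: 0.0
time: 42.77
ee_pos: [0.4914, 0.3544, 0.1751]
eef_rot: [-0.0, -0.065, 0.998, -0.0]
ft_force: [0.5, -0.5, 0.5]
gripper_width: 0.0497
gripper_force: 0.0
shift cm [0.17 0.57 9.71] turn [-0.    -0.    -0.005] q6 -1.19 t 42.77
```

```bash
python3 -m jog '[[5,0.2,0.6,3,0,0,0],[5,0.2,0.6,6.5,0,0,0],[5,0.2,0.6,8.8,0,0,0],[5,0.2,0.6,9.7,0,0,0],[5,0.2,0.6,9.7,0,0,0]]'
python3 -m jog '[[0,0,0,0,0,0,0],[0,0,0,0,0,0,0],[0,0,0,0,0,0,0],[0,0,0,0,0,0,0],[0,0,0,0,0,0,0],[0,0,0,0,0,0,0]]'
python3 -c "
from h import *
print(w2b(r.observe()['ee_pos']))"
```

```text
time: 43.18
ee_pos: [0.487, 0.3595, 0.0758]
eef_rot: [-0.002, -0.065, 0.998, -0.001]
ft_force: [-0.0, -0.3, -0.3]
gripper_width: 0.0504
gripper_force: 0.0
time: 43.68
ee_pos: [0.49, 0.3602, 0.0805]
eef_rot: [0.002, -0.066, 0.998, -0.0]
ft_force: [0.6, -4.0, 6.3]
gripper_width: 0.0084
gripper_force: 61.0
[0.00106834 0.1432954 ]
```

```bash
python3 -m jog '[[0,0,-2,-0.2,0,0,0],[0,0,-4.5,-0.2,0,0,0],[0,0,-7,-0.2,0,0,0],[0,0,-10,-0.2,0,0,0],[0,0,-13,-0.2,0,0,0],[0,0,-15.5,-0.2,0,0,0],[0,0,-17,-0.2,0,0,0],[0,0,-17.2,-0.2,0,0,0]]'
python3 -m jog '[[0,0,-0.3,0,0,0,0],[0,0,-0.3,0,0,0,0],[0,0,-0.3,0,0,0,0]]'
python3 -c "
from h import *
print(w2b(r.observe()['ee_pos']))"
```

```text
time: 44.35
ee_pos: [0.5141, 0.1898, 0.0806]
eef_rot: [0.003, -0.064, 0.998, 0.001]
ft_force: [4.1, 4.1, -10.0]
gripper_width: 0.0082
gripper_force: 60.4
time: 44.6
ee_pos: [0.5142, 0.1898, 0.0805]
eef_rot: [0.003, -0.065, 0.998, 0.002]
ft_force: [4.8, 4.4, -8.0]
gripper_width: 0.0083
gripper_force: 60.4
[ 0.00211485 -0.02880124]
```

```bash
python3 -m jog '[[4,0,0.3,0.2,0,0,0],[4,0,0.3,0.2,0,0,0],[4,0,0.3,0.2,0,0,0],[4,0,0.3,-4,0,0,0],[5,0,0.3,-8,0,0,0],[5,0,0.3,-9,0,0,0],[5,0,0.3,-9,0,0,0]]'
python3 -c "
from h import *
go(b2w(-.03,-.141,.17),YAW)"
```

```text
time: 45.18
ee_pos: [0.5135, 0.191, 0.1748]
eef_rot: [0.005, -0.066, 0.998, 0.001]
ft_force: [0.4, 0.4, 0.2]
gripper_width: 0.0503
gripper_force: 0.0
shift cm [  3.13 -11.36   0.44] turn [0.008 0.006 1.567] q6 -1.47 t 45.18
```

```bash
python3 -m jog '[[5,3.1,-11.3,0,0,0,0.79],[5,3.1,-11.3,0,0,0,0.79],[5,3.1,-11.3,0,0,0,0.79],[5,3.1,-11.3,0,0,0,0.79],[5,3.1,-11.3,0,0,0,0.79],[5,3.1,-11.3,0,0,0,0.79],[5,3.1,-11.3,0,0,0,0.79],[5,3.1,-11.3,0,0,0,0.79]]'
python3 -m jog '[[5,0,0,0,0,0,0.78],[5,0,0,0,0,0,0.78],[5,0,0,0,0,0,0.78],[5,0,0,0,0,0,0.78],[5,0,0,0,0,0,0.78],[5,0,0,0,0,0,0.78],[5,0,0,0,0,0,0.78],[5,0,0,0,0,0,0.78]]'
python3 -c "
from h import *
go(b2w(-.03,-.141,.087),YAW)
im=eyes.camera('wrist');cv2.imwrite('pics/w19.png',im)
h=cv2.cvtColor(im,cv2.COLOR_BGR2HSV)
def b(m,n):
    k,l,s,c=cv2.connectedComponentsWithStats(m.astype('u1'))
    for i in range(1,k):
        if s[i,4]>15 and 90<c[i][1]<260 and 100<c[i][0]<400: print(n,s[i],c[i].round(1))
b(((h[...,0]<6)|(h[...,0]>174))&(h[...,1]>150)&(h[...,2]>60),'red');b((h[...,0]>8)&(h[...,0]<22)&(h[...,1]>170)&(h[...,2]>140),'or')"
```

```text
time: 45.85
ee_pos: [0.4938, 0.0741, 0.169]
eef_rot: [-0.001, 0.324, 0.946, -0.0]
ft_force: [-0.1, -0.3, -0.6]
gripper_width: 0.0504
gripper_force: 0.0
time: 46.52
ee_pos: [0.4942, 0.0744, 0.1694]
eef_rot: [-0.001, 0.658, 0.753, -0.001]
ft_force: [0.3, -0.2, 0.5]
gripper_width: 0.0502
gripper_force: 0.0
shift cm [-0.05  0.33  8.24] turn [-0.002 -0.    -0.002] q6 -0.12 t 46.52
red [250 178  12  39 419] [255.8 197. ]
or [285 154  10   9  75] [289.3 157.9]
```

```bash
python3 -m jog '[[5,0,0.3,3,0,0,0],[5,0,0.3,6,0,0,0],[5,0,0.3,7.8,0,0,0],[5,0,0.3,8.1,0,0,0],[5,0,0.3,8.1,0,0,0]]'
python3 -m jog '[[0,0,0,0,0,0,0],[0,0,0,0,0,0,0],[0,0,0,0,0,0,0],[0,0,0,0,0,0,0],[0,0,0,0,0,0,0],[0,0,0,0,0,0,0]]'
python3 -c "
from h import *
print(w2b(r.observe()['ee_pos']))"
python3 -m jog '[[0,0,1,0,0,0,0],[0,0,2,0,0,0,0],[0,0,3,0,0,0,0],[0,0,3,0,0,0,0],[0,0,3,0,0,0,0],[0,0,3,0,0,0,0]]'
python3 -c "
from h import *
print(w2b(r.observe()['ee_pos']))"
```

```text
time: 46.98
ee_pos: [0.4968, 0.0747, 0.0881]
eef_rot: [-0.001, 0.658, 0.753, -0.001]
ft_force: [0.1, 0.1, -0.8]
gripper_width: 0.0501
gripper_force: 0.0
time: 47.48
ee_pos: [0.4972, 0.0745, 0.0907]
eef_rot: [-0.0, 0.658, 0.753, -0.0]
ft_force: [-3.8, 0.1, 6.5]
gripper_width: 0.0081
gripper_force: 59.5
[-0.03024698 -0.14077419]
time: 47.98
ee_pos: [0.5296, 0.0791, 0.0907]
eef_rot: [0.001, 0.659, 0.752, 0.002]
ft_force: [-1.1, 1.4, 6.1]
gripper_width: 0.0082
gripper_force: 59.8
[ 0.00249798 -0.14059876]
```

```bash
python3 -m jog '[[3,0,-0.2,0,0,0,0],[4,0,-0.2,0,0,0,0],[4,0,-0.2,0,0,0,0],[4,0,-0.2,-3,0,0,0],[5,0,-0.2,-7,0,0,0],[5,0,-0.2,-8,0,0,0],[5,0,-0.2,-8,0,0,0],[5,0,-0.2,-8,0,0,0]]'
python3 -c "
from h import *
im=eyes.camera('wrist');cv2.imwrite('pics/w20.png',im)
h=cv2.cvtColor(im,cv2.COLOR_BGR2HSV)
def b(m,n):
    k,l,s,c=cv2.connectedComponentsWithStats(m.astype('u1'))
    for i in range(1,k):
        if s[i,4]>15 and 90<c[i][1]<260 and 100<c[i][0]<400: print(n,s[i],c[i].round(1))
b(((h[...,0]<6)|(h[...,0]>174))&(h[...,1]>150)&(h[...,2]>60),'red');b((h[...,0]>8)&(h[...,0]<22)&(h[...,1]>170)&(h[...,2]>140),'or')
s=r.observe();print(s['ee_pos'],w2b(s['ee_pos']),w2b(ray('wrist',(255,60),.0935)))
t=eyes.camera('side');cv2.imwrite('pics/s20.png',t)
g=cv2.cvtColor(im,cv2.COLOR_BGR2GRAY)
for v in range(20,110,6): print(v,''.join(' .:+*#'[min(5,g[v,u]//35)] for u in range(150,360,4)))
"
```

```text
time: 48.65
ee_pos: [0.5258, 0.0783, 0.1695]
eef_rot: [0.0, 0.659, 0.752, 0.0]
ft_force: [0.8, 0.1, -0.3]
gripper_width: 0.0501
gripper_force: 0.0
red [247 177  12  39 414] [252.8 196.2]
or [248 153  10  10  77] [252.5 157.4]
[0.52491608 0.07831719 0.16838332] [-0.00223771 -0.14074973] [ 4.96281598e-05 -3.40176106e-02]
20 *+++++++*+++++++++++++++++++++++++++++**+++++++++++++
26 +++++++++++++++**++++++++++++++++++++++++++++++++++++
32 +*+++++++++++++++++++++++++++++*+++++++++++++++++++**
38 +*+++++++*++++++++++++++++++++++++++++++++++++++*++++
44 +**++****+++:::.........................+++*+++++++++
50 *****+++++++......................... ..+++++++++*++*
56 +**++++*+++*...........  .   . . . .. ..++++++++++*++
62 *++*++**++**...  .........::..:::.    ..+++++++++*+*+
68 +**++***++**.....                      .+++++++**+++*
74 ++++***+++**......                     :**+++++***+++
80 *++++*+++****+++*+*++++++++*++++++*++++++++*++++++*++
86 +*+*++****++*++*++++++*+++++++++++++*++*++**++*++++++
92 ++++**++*++**+++++*++++*+++++++*++++***+++++**+++++++
98 +*+++****+*++++**+++++*++++++++++*++****++****+++***+
104 ++********++**++********++++*++++++*+**+++++++*+**+++
```

```bash
python3 -c "
from workcell import r
print(r.sign_off())"
```

```text
the job is handed in; nothing more can be done
None
```

I handed the job in at about 49 s of the 210 s: the brush is on the bench, all three modules on the pad stand flat in the chamber under the shut cover, and the filter tab is on amber; the sign-off returned no verdict.

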